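Finish the boot job: empty the cobbler's vise and rack the dye markers

TASK

The boot in the cobbler's vise is finished: slide the near jaw fully open by its red handle, lift the boot out, set it down gently, flat on its sole, inside the green tray, and then slide the empty vise shut again. Also tidy up the dye markers used on it: put every marker lying on the bench into the leaning rack, one to a sleeve, tip down and coloured cap up, right to the bottom. Do not disturb the red polish tin or the thread spool.

Things in the scene. Friction and masses are not known exactly. Their poses are not given: they have to be found in the camera images.
- jaw_handle (a point): centre of the top of the red handle of the sliding near jaw: an upright block 22 mm (along the slide) x 34 mm (across) and 70 mm tall, its top 115 mm above the bench, its foot on the steel slide at 45 mm. Axes as the vise's.
- jaw_slide (a joint): travel of the steel near jaw in m: about 0 = closed on the boot, 0.07 = fully open at its stop; 0 is also the stop of the empty vise. Slides along the vise's -x, towards the robot; friction about 4 N, stays where left. Its top is 62 mm above the bench; shut, its lip reaches 7 mm over the edge of the boot's sole, so the boot cannot be lifted until the jaw is open.
- vise: blue bench vise, fixed, bed 240 x 120 mm (x -150 to +90 mm, y +-60 mm). Origin on the bench surface, x from near jaw to far jaw. The boot stands at z = 30 mm between the jaws, its middle at x = +30 mm. Jaws 120 mm long in y, tops 62 mm above the bench; near face at x = -2 mm when shut, far face at x = +62 mm (no lip).
- shoe: child's brown ankle boot, about 280 g, clamped upright across the vise. Origin: centre of the underside of the sole, x to the toe, z up. Sole 160 mm long, 60 wide, 18 thick. The ankle, a block 66 mm long (x -69 to -3 mm), 40 mm wide (y +-20), z 18 to 95 mm, is the place to grip. Toe part 40 mm wide, to z = 46 mm. Balance point near x = -10 mm.
- tray: green open tray for finished work, fixed, 130 mm (x) x 220 mm (y) outside, 5 mm walls 30 mm high, 5 mm floor. Origin at the centre of its underside on the bench. The boot fits in with its length along the tray's y, toe either way.
- sleeves: leaning row of five square sleeves of the fixed wooden rack, all empty at first. Origin: middle of the row on the sleeves' inner floor, 55 mm above the bench; z along the sleeves, mouths at z = 55 mm, leaning 45 degrees from vertical away from the robot. y along the row: sleeve axes at x = 0, y = -100, -50, 0, +50, +100 mm. Inside 31 x 31 mm; front and back boards 5 mm; base 270 mm wide.
- polish_tin: bystander: round red polish tin, 72 mm across, 30 mm high, loose. Origin at the centre of its underside.
- thread_spool: bystander: wooden thread spool standing on end, 52 mm across, 50 mm high, loose. Origin at the centre of its underside.
- marker_red: dye marker: black square barrel 22 x 22 mm, 140 mm long, red cap on the last 52 mm, steel-and-white tip at the other end; 50 g; lies on the bench with its tip roughly towards the robot. May be absent (None). Origin at its middle (length and thickness), x along it from tip to cap (tip end at x = -70 mm, cap end at +70 mm).
- marker_blue: dye marker: black square barrel 22 x 22 mm, 140 mm long, blue cap on the last 52 mm, steel-and-white tip at the other end; 50 g; lies on the bench with its tip roughly towards the robot. May be absent (None). Origin at its middle (length and thickness), x along it from tip to cap (tip end at x = -70 mm, cap end at +70 mm).
- marker_yellow: dye marker: black square barrel 22 x 22 mm, 140 mm long, yellow cap on the last 52 mm, steel-and-white tip at the other end; 50 g; lies on the bench with its tip roughly towards the robot. May be absent (None). Origin at its middle (length and thickness), x along it from tip to cap (tip end at x = -70 mm, cap end at +70 mm).
- marker_white: dye marker: black square barrel 22 x 22 mm, 140 mm long, white cap on the last 52 mm, steel-and-white tip at the other end; 50 g; lies on the bench with its tip roughly towards the robot. May be absent (None). Origin at its middle (length and thickness), x along it from tip to cap (tip end at x = -70 mm, cap end at +70 mm).
- marker_green: dye marker: black square barrel 22 x 22 mm, 140 mm long, green cap on the last 52 mm, steel-and-white tip at the other end; 50 g; lies on the bench with its tip roughly towards the robot. May be absent (None). Origin at its middle (length and thickness), x along it from tip to cap (tip end at x = -70 mm, cap end at +70 mm).
There are look-alikes about, which are no part of the job. Several things have the shape of the shoe; the one meant has the colours described above.

How it is judged (in metres and radians):
On the way, in this order (a step that is already met when the one before it is completed fails the run):
1. the vise jaw is slid fully open, to within 12 mm of its stop (value of joint jaw_slide above 0.058 m), for 0.2 s.
2. the boot stands on its sole in the tray, released (x of shoe in the frame of tray between -0.04 and 0.04 m and y of shoe in the frame of tray between -0.05 and 0.05 m and z of shoe in the frame of tray below 0.012 m and angle between shoe's own z axis and vertical below 0.12 rad and linear speed of shoe below 0.02 m/s and contact force between the fingers and shoe below 0.1 N), for 0.3 s.
3. the empty vise is slid shut again, to within 12 mm (value of joint jaw_slide below 0.012 m), for 0.2 s.
At the end, for the whole second after the job is handed in: Jaw shut to within 12 mm; boot at rest and released, flat on the tray floor (tilt under 0.12 rad, centre within 40 mm in x and 50 mm in y of the tray centre); every marker present at rest in a sleeve, cap up, its tip within 12 mm of the sleeve floor (all of step 2 and value of joint jaw_slide below 0.012 m and z of marker_red in the frame of sleeves between 0.05 and 0.082 m and x of marker_red in the frame of sleeves between -0.02 and 0.02 m and y of marker_red in the frame of sleeves between -0.12 and 0.12 m and angle between each of marker_red, marker_blue, marker_yellow, marker_white, marker_green's own x axis and vertical below 1.1 rad and linear speed of each of marker_red, marker_blue, marker_yellow, marker_white, marker_green below 0.02 m/s and z of marker_blue in the frame of sleeves between 0.05 and 0.082 m and x of marker_blue in the frame of sleeves between -0.02 and 0.02 m and y of marker_blue in the frame of sleeves between -0.12 and 0.12 m and z of marker_yellow in the frame of sleeves between 0.05 and 0.082 m and x of marker_yellow in the frame of sleeves between -0.02 and 0.02 m and y of marker_yellow in the frame of sleeves between -0.12 and 0.12 m and z of marker_white in the frame of sleeves between 0.05 and 0.082 m and x of marker_white in the frame of sleeves between -0.02 and 0.02 m and y of marker_white in the frame of sleeves between -0.12 and 0.12 m and z of marker_green in the frame of sleeves between 0.05 and 0.082 m and x of marker_green in the frame of sleeves between -0.02 and 0.02 m and y of marker_green in the frame of sleeves between -0.12 and 0.12 m); the robot touches nothing.
It fails at once if the boot is dropped (falls freely at over 0.8 m/s, about 30 mm) (linear speed of shoe above 0.8 m/s and contact force between the fingers and shoe below 0.1 N).
It fails at once if the polish tin or thread spool is moved by more than 40 mm (distance of any of polish_tin, thread_spool from where it was at the start of the episode above 0.04 m).
Of marker_red, marker_blue, marker_yellow, marker_white, marker_green only 3 to 5 are there at a start; the rules pass over those that are not, and their reading is None.
At some moment in a run one of marker_red, marker_blue, marker_yellow, marker_white, marker_green may be knocked a few centimetres aside while the robot is not near it.
It also fails if it takes over 210 s, if anything falls off the work surface, if the arm or the gripper's body presses on something with over 40 N, if the wrist force passes 120 N, or if a joint passes its speed limit or range.

ROBOT

A 6-joint arm with a two-finger parallel gripper is mounted at the origin on the work surface. World frame = base frame: x ahead of the robot, y to its left, z up, the work surface at z = 0. Lengths are in mm, angles in rad, forces in N, time in s.
With the tool pointing down it reaches from about 300 to 950 mm from the base axis. Payload 3.1 kg.
Tool frame: the origin (TCP) lies on the mounting face of the last link; the fingertips stand 173 mm ahead of it and the grasp point (between the pads) lies 155 mm ahead of it (arm.finger_overhang is the distance from the TCP to the fingertips, in mm); z points along the fingers, y is the line along which they close (so a half turn about z gives the same grasp; the last joint's range is limited). The gripper opens to 85 mm and grips with 20 to 120 N. Pads are 22 mm wide; open, the fingers measure 114 mm over their backs; the gripper's body (76 mm by 85 mm) begins 54 mm behind the grasp point. The pads swing forward as they close: fully open they stand 13 mm farther back than shut.
Start: joints at [-1.324, 0.308, 1.634, -0, 1.2, -0.07], TCP at [194.678, -593.914, 404.672] pointing down, gripper open.
Joint ranges: [-3.06, 3.06], [-0.79, 1.96], [0.05, 2.63], [-1.19, 4.34], [0.05, 2.64], [-2.94, 2.94]. Speed limits (rad/s): [2.79, 2.79, 3.14, 3.14, 3.14, 3.14].

INTERFACE

Orientations are given as a unit quaternion [x, y, z, w].
In Python, from workcell import arm gives the robot as it stands.
- The arm moves only by the tool move_arm, never from a script. Its argument "rows" is a list of rows, each a list of 5 numbers: the shift along the tool's x, y, z normalised to -1 to 1, where 1 is 0.8 m, then the turn about the tool's z normalised to -1 to 1, where 1 is pi/2 rad, then the closure, from -1 (fully open) to 1 (shut). In form: [[dx, dy, dz, spin, jaw], ...]. A call has exactly 8 rows; each row is the pose to reach, as a shift and turn from the pose commanded when the call began, along the tool's axes at that moment; what a row does not reach only later rows make up. A row lasts 1/10 s, in which the tool goes at most 50 mm and 8.59 degrees, less where a joint would pass 70% of its speed; a pose out of reach is approached as far as the arm can. A call with a number of a shift or a turn outside -1 to 1 is refused whole. A call with a gripper value outside its range is refused whole. The fingers move at their own pace and stop on an object; "squeeze" is the grip in N (left out, the last holds). Time passes only in rows, so rows that repeat a pose let the fingers close, or fill a call up. It gives the time, the measured TCP pose, the force, the opening and the grip force at its end, in the units of the state.
- arm.observe(): the state, without advancing time (a new reading comes with each control period).
- arm.snapshot(name): name is "scene" or "top" or "wrist"; returns a dict with "img" (400x640x3 uint8, red, green, blue), "range_z" (400x640 float32, mm along the optical axis (not along the pixel's ray), 0 where there is no reading), "intrinsics" (3x3 intrinsics, pixels), "k1" (the pictures are not rectified: a ray, as slopes to the right and down, at radius r is drawn at 1 + k1 r^2 times it, then the intrinsics apply), "R" (3x3) and "t" (3): a world point X has camera coordinates R X + t; the wrist camera has in their place "T_tool_cam" (4x4, takes a point from camera to tool coordinates, whose origin is the TCP and whose axes are the flange's). Camera axes: x right, y down, z forward; pixel columns grow to the right and rows downward; lengths in mm; the calibration is good to about 2 mm. A picture is of the moment at which its call begins: read the wrist's pose just before it.
- arm.hand_in(): hands the job in; it is judged then, once.
The state is a dict: "time": time; "q": joint angles; "qvel": joint speeds; "joint_efforts": joint torques, N m; "tool_pos": TCP position; "tool_rot": TCP orientation; "wrist_force": force on the tool from outside, world axes, zero at the start; "torque": the same for the moment, N m; "finger_gap": opening from 0.0 (shut) to 1.0 (fully open); "grasp_force": force on a finger pad.
Only numpy, scipy, OpenCV 4.12 (cv2) and the standard library are available. Lean on these libraries where they do the work, as an engineer would, in place of code of your own. Each camera call takes 0.05 s, during which the arm holds its last target. There are 200 camera calls.

## Working session

There is one attempt and no reset: what is moved stays moved. The work goes in short steps, Python scripts to look and compute and a tool call to move; the robot and the scene stay as the last step left them, time stands still between calls to the robot, and variables do not carry over. Pictures are saved under pics/ and viewed, at most 17 in all, crops included, and the job is handed in when it is done.

Besides the shell and the picture viewer there is one more tool, called after "Call:" in YAML: its name, and indented under it one key for each argument. move_arm: Moves the arm, as the interface text tells. Scaled input: -1 to 1 covers 0.8 m each way for a shift and pi/2 rad each way for a turn. Its arguments: {"type":"object","properties":{"rows":{"type":"array"},"squeeze":{"type":"number"}},"required":["rows"]}

```bash
mkdir -p pics; ls
cat > h.py <<'E'
import numpy as np, cv2
from workcell import arm
from scipy.spatial.transform import Rotation as Ro
def snap(n):
    st=arm.observe(); s=arm.snapshot(n)
    if n=='wrist':
        T=np.eye(4);T[:3,:3]=Ro.from_quat(st['tool_rot']).as_matrix();T[:3,3]=st['tool_pos']
        C=T@np.array(s['T_tool_cam']); s['Rc']=C[:3,:3]; s['c']=C[:3,3]
    else:
        R=np.array(s['R']); s['Rc']=R.T; s['c']=-R.T@np.array(s['t']).ravel()
    return s
def cloud(s):
    K=np.array(s['intrinsics']);k=s['k1'];h,w=s['range_z'].shape
    u,v=np.meshgrid(np.arange(w),np.arange(h))
    x=(u-K[0,2])/K[0,0];y=(v-K[1,2])/K[1,1]
    X,Y=x.copy(),y.copy()
    for _ in range(8):
        f=1+k*(X*X+Y*Y);X=x/f;Y=y/f
    z=s['range_z'];P=np.stack([X*z,Y*z,z],-1)@s['Rc'].T+s['c']
    P[z<=0]=np.nan
    return P
def save(s,n): cv2.imwrite('pics/'+n,s['img'][:,:,::-1])
E
python3 - <<'E'
from h import *
for n in ['scene','top']:
    s=snap(n);save(s,n+'0.png');P=cloud(s);np.savez(n+'0.npz',P=P,img=s['img'])
    print(n,s['c'],s['Rc'][:,2],s['k1'],s['intrinsics'])
print(arm.observe())
E
```

```text
pics
scene [1383.63820726  624.18255533  970.09447985] [-0.67890833 -0.35123169 -0.64476335] -0.07717698709895728 [[397.68268566   0.         321.74893331]
 [  0.         397.68268566 199.40061315]
 [  0.           0.           1.        ]]
top [ 284.81961976  163.62096198 1147.28639888] [ 0.18971795  0.00610864 -0.98181963] -0.036555619365804516 [[392.45325319   0.         317.4889887 ]
 [  0.         392.45325319 196.88641952]
 [  0.           0.           1.        ]]
{'time': 0.1, 'q': array([-1.32368606e+00,  3.08955785e-01,  1.63507254e+00, -1.00770847e-05,
        1.19973307e+00, -6.96760839e-02]), 'qvel': array([-4.77477105e-04, -2.30914958e-03, -3.54274121e-03,  2.94023650e-05,
        3.44435539e-04, -7.69005511e-04]), 'joint_efforts': array([-3.48203766e-04, -4.16408265e+01, -2.77644664e+01, -9.70369751e-05,
        3.99343815e-03, -5.77031329e-07]), 'tool_pos': array([ 194.58775457, -593.52565966,  403.53162971]), 'tool_rot': array([ 9.87481136e-01,  1.57733415e-01, -1.00751541e-04, -1.07969348e-03]), 'wrist_force': array([ 0.31894242, -0.52980344, -0.66461888]), 'torque': array([-0.00407349,  0.05704666, -0.01368467]), 'grasp_force': 0.0, 'finger_gap': 0.9997006398311464}
```

View pics/scene0.png

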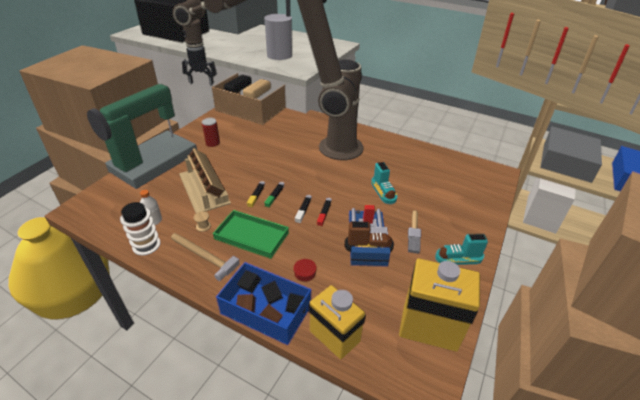

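View pics/top0.png

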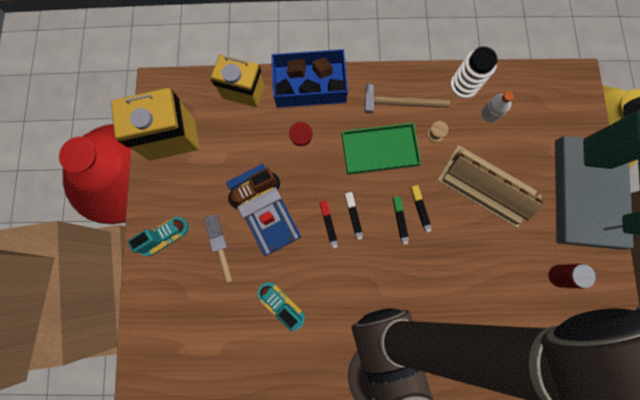

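The scene shows four markers: red (328,223), white (353,215), green (400,219) and yellow (421,208) in the top view. The brown boot in the vise is at (255,190), the handle at (266,217), the tray at (380,148), the rack at (490,185), the tin at (300,133) and the spool at (438,130). The teal boots are decoys.

```bash
cat > m.py <<'E'
from h import *
import sys
out={}
for n in ['top','scene']:
    d=np.load(n+'0.npz');P=d['P'];hsv=cv2.cvtColor(d['img'],cv2.COLOR_RGB2HSV).astype(int);H,S,V=hsv[...,0],hsv[...,1],hsv[...,2]
    rg=lambda u0,u1,v0,v1:(np.arange(640)[None]>=u0)&(np.arange(640)[None]<=u1)&(np.arange(400)[:,None]>=v0)&(np.arange(400)[:,None]<=v1)
    z=P[...,2]
    if n=='top': box=dict(red=(315,340,195,250),white=(343,366,188,242),green=(390,412,192,246),yellow=(410,434,182,235))
    else: box=dict(red=(316,333,194,226),white=(292,313,192,224),green=(262,286,180,208),yellow=(245,267,178,206))
    print(n,'bench z',np.nanmedian(z[rg(330,420,240,280)] if n=='top' else z[rg(300,350,150,180)]))
    for k,b in box.items():
        m=rg(*b)&(z>11)&(z<40)
        p=P[m];c,w,v=cv2.minAreaRect(p[:,:2].astype(np.float32))
        # cap: colourful part
        hm={'red':(S>120)&((H<6)|(H>174)),'white':(S<40)&(V>140),'green':(S>100)&(H>40)&(H<85),'yellow':(S>120)&(H>20)&(H<35)}[k]
        cap=P[m&hm].mean(0)
        _,_,vt=np.linalg.svd(p[:,:2]-p[:,:2].mean(0));a=vt[0]*np.sign(vt[0]@(cap[:2]-p[:,:2].mean(0)))
        pr=(p[:,:2]-p[:,:2].mean(0))@a
        print(k,m.sum(),'ctr',np.round(p[:,:2].mean(0)+a*(pr.min()+pr.max())/2,1),'rect',np.round(c,1),np.round(w,1),'ztop',np.round(np.percentile(p[:,2],[50,90]),1),'dir',np.round(np.degrees(np.arctan2(a[1],a[0])),1),'len',np.round(np.ptp(pr)),'cap',np.round(cap,1))
    def rep(k,m):
        p=P[m]
        if len(p)<5: print(k,len(p));return
        r=cv2.minAreaRect(p[:,:2].astype(np.float32));print(k,len(p),'mean',np.round(p.mean(0),1),'rect',np.round(r[0],1),np.round(r[1],1),round(r[2],1),'z',np.round(np.percentile(p[:,2],[2,50,98]),1))
    if n=='top':
        redm=(S>120)&((H<6)|(H>174))
        rep('handle',rg(255,278,205,228)&redm&(z>105))
        rep('jaw+bed',rg(215,305,155,260)&(z>15))
        rep('jaw62',rg(235,300,188,230)&(z>55)&(z<70)&(S<90))
        rep('ankle top',rg(225,290,160,210)&(z>115)&(z<140))
        rep('boot>40',rg(220,285,160,210)&(z>40))
        rep('tray',rg(335,425,118,178)&(z>20)&(z<45))
        rep('tin',rg(285,315,120,148)&(z>22))
        rep('spool',rg(425,450,118,142)&(z>40))
        rep('rack',rg(432,548,140,230)&(z>20))
        rep('rackhi',rg(432,548,140,230)&(z>85))
E
python3 m.py
python3 - <<'E'
import numpy as np,cv2
a=np.load('top0.npz')['img'];c=a[135:235,425:555,::-1]
b=a[150:265,210:310,::-1]
cv2.imwrite('pics/c1.png',np.hstack([cv2.resize(c,(390,300),interpolation=2),cv2.resize(b,(261,300),interpolation=2)]))
E
```

```text
top bench z -0.7165631866112108
red 358 ctr [424.8 140.3] rect [424.8 140.1] [139.5  22.3] ztop [20.7 23.7] dir 13.4 len 140.0 cap [469.1 150.8  20.6]
white 361 ctr [447.8  66.8] rect [447.9  66.4] [140.   22.4] ztop [20.6 23.5] dir 12.6 len 140.0 cap [474.3  72.1  20.8]
green 378 ctr [434.  -68.8] rect [440.8 -69.1] [ 54.8 152.4] ztop [20.6 23.7] dir 7.6 len 144.0 cap [477.2 -62.5  20.5]
yellow 380 ctr [ 464.2 -130.9] rect [ 464.3 -131.3] [139.8  23.8] ztop [20.7 23.4] dir 14.3 len 140.0 cap [ 508.6 -119.    20.5]
handle 94 mean [434.  309.6 113.4] rect [434.8 310. ] [19.9 32. ] 27.4 z [106.2 113.4 118.2]
jaw+bed 3980 mean [462.6 334.2  52.8] rect [451.2 373.5] [247.9 243.5] 19.7 z [ 17.2  47.6 125.9]
jaw62 516 mean [483.3 335.9  60.5] rect [462.9 325.1] [ 82.  120.2] 26.3 z [56.  60.6 65.1]
ankle top 334 mean [538.4 321.5 123.7] rect [539.2 321.7] [38.4 65.1] 26.2 z [117.  123.8 128.4]
boot>40 1934 mean [517.3 347.7  73.4] rect [527.2 353.7] [138.1 151.6] 4.4 z [ 44.2  62.3 126.9]
tray 494 mean [648.  -21.9  27.5] rect [650.1 -21.2] [132.1 221.6] 6.0 z [20.6 28.  32.7]
tin 432 mean
[... 195 characters left out ...]
318.7   74.5] rect [ 517.4 -327.7] [261.3  96.4] 56.9 z [ 25.9  79.8 107. ]
rackhi 1261 mean [ 513.1 -326.7   96.7] rect [ 519.8 -328.8] [257.9  54.1] 55.9 z [ 85.6  96.7 108.1]
scene bench z 0.9293770919650797
red 175 ctr [427.8 141.4] rect [428.1 140.4] [141.1  22.4] ztop [21.6 24.6] dir 13.6 len 141.0 cap [474.4 152.8  20.7]
white 180 ctr [451.7  67.6] rect [452.   66.1] [142.6  24. ] ztop [21.3 24.5] dir 12.8 len 142.0 cap [488.8  75.4  20.7]
green 181 ctr [436.  -72.6] rect [438.8 -74.6] [134.2  81.6] ztop [21.4 24.3] dir 13.7 len 144.0 cap [482.  -60.5  20.5]
yellow 192 ctr [ 466.3 -125.9] rect [ 462.3 -120. ] [139.7  74.8] ztop [21.5 25. ] dir 23.4 len 142.0 cap [ 514.2 -116.8   20.7]
```

View pics/c1.png

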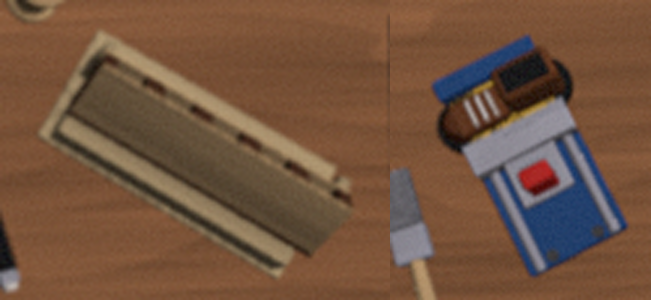

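```bash
cat >> h.py <<'E'
def pose():
    st=arm.observe();R=Ro.from_quat(st['tool_rot']).as_matrix()
    return st,R,np.degrees(np.arctan2(R[1,0],R[0,0]))
def rel(*targets):
    """targets (x,y,z TCP,psi deg), each relative to the start of the call it begins (previous target); normalised"""
    st,R,psi=pose();p=np.array(st['tool_pos'])
    print('t %.1f pos %s psi %.1f gap %.2f F %s grip %.1f'%(st['time'],np.round(p,1),psi,st['finger_gap'],np.round(st['wrist_force'],1),st['grasp_force']))
    for t in targets:
        a=np.radians(psi);X=np.array([np.cos(a),np.sin(a),0]);Y=np.array([np.sin(a),-np.cos(a),0])
        d=np.array(t[:3])-p;n=np.linalg.norm(d)
        print(np.round([d@X/800,d@Y/800,-d[2]/800,-(t[3]-psi)/90],4),'rows %.1f'%max(n/50,abs(t[3]-psi)/8.59))
        p=np.array(t[:3],float);psi=t[3]
E
python3 -c "
from h import *
s=snap('wrist');print(np.array(s['T_tool_cam']).round(3),s['intrinsics'],s['k1'])
rel((460,-290,420,-33),(440,100,400,13),(434.5,310,320,26.5))"
```

```text
[[ 1.0000e-03 -9.4600e-01 -3.2300e-01  8.4440e+01]
 [ 1.0000e+00  1.0000e-03 -1.0000e-03 -1.1630e+00]
 [ 1.0000e-03 -3.2300e-01  9.4600e-01  3.0079e+01]
 [ 0.0000e+00  0.0000e+00  0.0000e+00  1.0000e+00]] [[307.30152419   0.         316.28042188]
 [  0.         307.30152419 198.69708782]
 [  0.           0.           1.        ]] -0.030361840339600807
t 0.1 pos [ 194.6 -593.6  403.7] psi 18.2 gap 1.00 F [ 0.6 -0.2  0.7] grip 0.0
[ 0.4334 -0.2572 -0.0204  0.5684] rows 8.1
[-0.2865 -0.3952  0.025  -0.5111] rows 7.8
[ 0.0524 -0.2573  0.1    -0.15  ] rows 4.5
```

Call:
move_arm:
  rows:
    - [0.433,-0.257,-0.02,0.568,-1]
    - [0.433,-0.257,-0.02,0.568,-1]
    - [0.433,-0.257,-0.02,0.568,-1]
    - [0.433,-0.257,-0.02,0.568,-1]
    - [0.433,-0.257,-0.02,0.568,-1]
    - [0.433,-0.257,-0.02,0.568,-1]
    - [0.433,-0.257,-0.02,0.568,-1]
    - [0.433,-0.257,-0.02,0.568,-1]

```text
time: 0.95
tool_pos: [449.1, -302.2, 419.9]
tool_rot: [0.959, -0.284, -0.0, -0.0]
wrist_force: [1.6, 0.2, 0.6]
finger_gap: 1.001
grasp_force: 0.0
```

Call:
move_arm:
  rows:
    - [0,0,0,0,-1]
    - [0,0,0,0,-1]
    - [0,0,0,0,-1]
    - [0,0,0,0,-1]
    - [0,0,0,0,-1]
    - [0,0,0,0,-1]
    - [0,0,0,0,-1]
    - [0,0,0,0,-1]

```text
time: 1.75
tool_pos: [448.1, -304.2, 420.0]
tool_rot: [0.959, -0.284, 0.0, 0.0]
wrist_force: [-0.3, -0.2, 0.8]
finger_gap: 0.998
grasp_force: 0.0
```

```bash
python3 -c "
from h import *
rel((440,100,400,13))
s=snap('wrist');save(s,'w1.png');P=cloud(s);np.savez('w1.npz',P=P,img=s['img'])
"
```

```text
t 1.8 pos [ 448.1 -304.2  420. ] psi -33.0 gap 1.00 F [-0.3 -0.2  0.8] grip 0.0
[-0.2837 -0.4182  0.025  -0.5112] rows 8.1
```

View pics/w1.png

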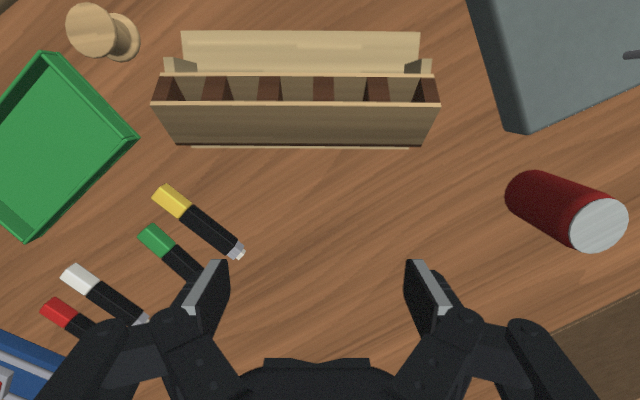

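The wrist view shows the rack's five mouths between brown dividers, at u≈190, 242, 295, 350, 403 and v≈88. The front board's top edge runs from (150,103) to (440,105).

```bash
cat > rk.py <<'E'
from h import *
d=np.load('w1.npz');P=d['P'];img=d['img']
p=P[108:144,185:415].reshape(-1,3);p=p[np.isfinite(p).all(1)]
c=np.median(p,0)
for _ in range(3):
    u,s,v=np.linalg.svd(p-p.mean(0));n=v[2];r=(p-p.mean(0))@n;p=p[abs(r)<3]
n=n*np.sign(n[2]);print('front normal',n.round(3),'lean',np.degrees(np.arccos(n[2])),'face az',np.degrees(np.arctan2(-n[1],-n[0])),'c',p.mean(0).round(1), 'std',r.std())
az=np.arctan2(-n[1],-n[0]);f=np.array([np.cos(az),np.sin(az),0]);yv=np.array([-np.sin(az),np.cos(az),0])
# plane: height vs forward: outer face passes x_s=-20.5
q=p.mean(0)
fw=q@f; z=q[2]
# x_s=(F-F0)*.7071-(z-55)*.7071 = -20.5
F0=fw-(z-55)+20.5/.7071
print('F0',F0)
A=P.reshape(-1,3);A=A[np.isfinite(A).all(1)]
hsv=cv2.cvtColor(img,cv2.COLOR_RGB2HSV)
m=(P[...,2]>70)&(P[...,2]<115)
m[:60]=0;m[150:]=0;m[:,:140]=0;m[:,450:]=0
Y=P@yv;F=P@f
m2=m&(P[...,2]>103);print('top edge Y range',np.nanpercentile(Y[m2],[0.5,99.5]),'zmax',np.nanpercentile(P[...,2][m2],95),'F at top',np.nanmedian(F[m2]))
y0=np.nanpercentile(Y[m2],[0.5,99.5]).mean()
# dividers: dark brown
g=img.astype(int);db=m&(g.sum(2)<260)&(g[...,0]>g[...,2]+15)
lip=m.copy();lip[:72]=0;lip[80:]=0
print('divider Y',[round(float(np.nanmedian(Y[78:84,u])),1) for u in (165,215,268,322,377,428)], 'img row', [tuple(img[88,u]) for u in range(160,440,10)][:4])
o=f*F0+yv*y0;o[2]=55;print('origin',o,'az',np.degrees(az))
row=img[86].astype(int).sum(1);print(' '.join('%d:%d:%.0f'%(u,row[u],P[86,u]@yv-y0) for u in range(150,445,5)))
# profile along centre column
for u in (295,):
    print([(v,round(float(F[v,u]-F0),1),round(float(P[v,u,2]),1)) for v in range(28,150,4)])
E
python3 rk.py
```

```text
front normal [-0.596  0.39   0.702] lean 45.3914777277026 face az -33.21039474231839 c [ 503.  -318.5   89.1] std 0.53404007013023
F0 590.18243187461
top edge Y range [-116.23380537  139.5768459 ] zmax 109.28832184273098 F at top 614.3855823923689
divider Y [133.2, 86.6, 37.4, -12.3, -63.1, -110.6] img row [(np.uint8(87), np.uint8(60), np.uint8(45)), (np.uint8(57), np.uint8(41), np.uint8(27)), (np.uint8(98), np.uint8(84), np.uint8(63)), (np.uint8(101), np.uint8(87), np.uint8(65))]
origin [ 500.17762739 -313.48663183   55.        ] az -33.21039474231839
150:318:181 155:292:175 160:186:124 165:190:120 170:148:116 175:135:116 180:252:115 185:261:109 190:263:104 195:262:99 200:255:94 205:185:83 210:187:78 215:183:74 220:180:69 225:120:66 230:240:65 235:268:60 240:274:55 245:265:50 250:266:45 255:266:41 260:178:32 265:193:28 270:175:24 275:183:19 280:130:16 285:274:12 290:280:7 295:275:2 300:275:-3 305:278:-8 310:288:-13 315:183:-18 320:178:-22 325:176:-27 330:184:-31 335:270:-37 340:280:-42 345:269:-46 350:269:-51 355:286:-56 360:282:-61 365:181:-66 370:190:-68 375:191:-72 380:184:-77 385:183:-82 390:276:-90 395:280:-95 400:286:-99 405:276:-104 410:286:-109 415:280:-114 420:106:-115 425:185:-119 430:177:-123 435:183:-128 440:315:-167
[(28, 105.6, 0.7), (32, 100.7, 5.4), (36, 96.4, 6.5), (40, 92.3, 6.7), (44, 88.1, 7.1), (48, 84.0, 7.1), (52, 79.9, 6.5), (56, 75.5, 7.7), (60, 71.3, 7.8), (64, 67.1, 6.8), (68, 62.8, 7.2), (72, 58.4, 7.2), (76, 50.1, 84.3), (80, 46.8, 81.0), (84, 43.3, 76.8), (88, 39.8, 72.2), (92, 36.1, 68.9), (96, 32.3, 66.4), (100, 28.4, 62.3), (104, 25.9, 109.3), (108, 22.3, 105.0), (112, 18.8, 103.8), (116, 15.0, 98.7), (120, 11.0, 94.1), (124, 7.0, 90.3), (128, 2.9, 87.1), (132, -1.5, 81.9), (136, -6.0, 77.8), (140, -10.6, 73.3), (144, -15.3, 69.7), (148, -30.9, 1.4)]
```

Call:
move_arm:
  rows:
    - [-0.284,-0.418,0.025,-0.51,-1]
    - [-0.284,-0.418,0.025,-0.51,-1]
    - [-0.284,-0.418,0.025,-0.51,-1]
    - [-0.284,-0.418,0.025,-0.51,-1]
    - [-0.284,-0.418,0.025,-0.51,-1]
    - [-0.284,-0.418,0.025,-0.51,-1]
    - [-0.284,-0.418,0.025,-0.51,-1]
    - [-0.284,-0.418,0.025,-0.51,-1]

```text
time: 2.6
tool_pos: [439.3, 97.5, 400.6]
tool_rot: [0.994, 0.113, 0.001, 0.0]
wrist_force: [1.1, -0.4, -0.5]
finger_gap: 0.998
grasp_force: 0.0
```

```bash
python3 -c "
from h import *
rel((434.5,310,320,26.5))
s=snap('wrist');save(s,'w2.png');P=cloud(s);np.savez('w2.npz',P=P,img=s['img'])
"
```

```text
t 2.6 pos [439.3  97.5 400.6] psi 12.9 gap 1.00 F [ 1.1 -0.4 -0.5] grip 0.0
[ 0.0536 -0.2602  0.1007 -0.1507] rows 4.5
```

View pics/w2.png

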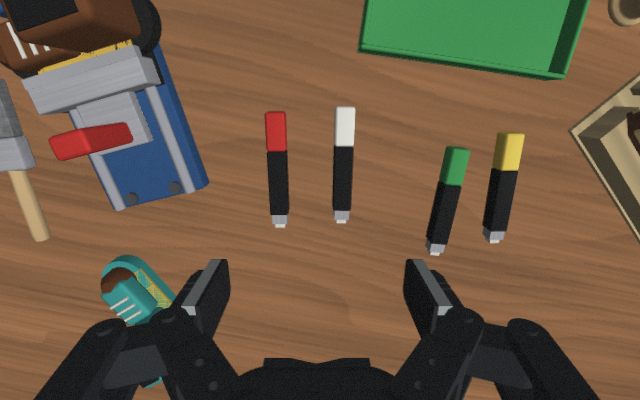

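The wrist view shows the four markers: red (277,165), white (343,160), green (448,200) and yellow (503,185). The red handle is at (92,140), and there is clear space around the grips.

Call:
move_arm:
  rows:
    - [0.0536,-0.26,0.1,-0.151,-1]
    - [0.0536,-0.26,0.1,-0.151,-1]
    - [0.0536,-0.26,0.1,-0.151,-1]
    - [0.0536,-0.26,0.1,-0.151,-1]
    - [0.0536,-0.26,0.1,-0.151,-1]
    - [0.0536,-0.26,0.1,-0.151,-1]
    - [0.0536,-0.26,0.1,-0.151,-1]
    - [0.0536,-0.26,0.1,-0.151,-1]

```text
time: 3.45
tool_pos: [435.3, 307.0, 320.6]
tool_rot: [0.973, 0.229, 0.0, 0.0]
wrist_force: [1.0, -0.6, -1.1]
finger_gap: 1.001
grasp_force: 0.0
```

```bash
cat > mk.py <<'E'
from h import *
def markers(P,img,regs=None):
    hsv=cv2.cvtColor(img,cv2.COLOR_RGB2HSV).astype(int);H,S,V=hsv[...,0],hsv[...,1],hsv[...,2]
    z=P[...,2];m=((z>11)&(z<32)&(P[...,1]>-190)&(P[...,1]<200)&(P[...,0]>300)&(P[...,0]<560)).astype(np.uint8)
    nl,L,st,_=cv2.connectedComponentsWithStats(m)
    for i in range(1,nl):
        if st[i,4]<250: continue
        p=P[L==i];r=cv2.minAreaRect(p[:,:2].astype(np.float32))
        if not(120<max(r[1])<155 and min(r[1])<34): continue
        hi=p[p[:,2]>np.median(p[:,2])-3.5]; r=cv2.minAreaRect(hi[:,:2].astype(np.float32))
        b=cv2.boxPoints(r);e=b[1]-b[0] if np.linalg.norm(b[1]-b[0])>np.linalg.norm(b[2]-b[1]) else b[2]-b[1]
        a=np.arctan2(e[1],e[0]);a=a if np.cos(a)>0 else a+np.pi
        t=(P[...,:2]-np.array(r[0]))@[np.cos(a),np.sin(a)]
        cp=(L==i)&(t>30)&(t<60)
        print('ctr',np.round(r[0],1),np.round(r[1],1),'dir %.1f'%np.degrees(a),'ztop %.1f'%np.median(p[:,2]),'capRGB',np.median(img[cp],0))
if __name__=='__main__':
    d=np.load('w2.npz');markers(d['P'],d['img'])
    rel((434.5,310,320,26.5),(434.5,310,252,26.5))
    s=snap('wrist');P=cloud(s);hs=cv2.cvtColor(s['img'],cv2.COLOR_RGB2HSV)
    m=(P[...,2]>108)&(P[...,2]<122)&(hs[...,1]>140)&((hs[...,0]<6)|(hs[...,0]>174))
    p=P[m];print(len(p));
    if len(p): print(cv2.minAreaRect(p[:,:2].astype(np.float32)),np.median(p[:,2]))
E
python3 mk.py
```

```text
ctr [450.5  69.5] [135.7  22.2] dir 12.6 ztop 22.4 capRGB [217. 217. 209.]
ctr [426.6 143.2] [138.3  22.3] dir 13.5 ztop 22.4 capRGB [182.  53.  50.]
ctr [ 466.3 -127.5] [137.1  23.7] dir 14.3 ztop 22.0 capRGB [217. 192.  89.]
ctr [432.7 -66.2] [139.   23.1] dir 7.6 ztop 22.0 capRGB [ 66. 144.  83.]
t 3.5 pos [435.3 307.  320.6] psi 26.5 gap 1.00 F [ 1.  -0.6 -1.1] grip 0.0
[ 0.0008 -0.0038  0.0007 -0.0002] rows 0.1
[ 0.     0.     0.085 -0.   ] rows 1.4
1740
((437.1754150390625, 314.2691955566406), (21.138011932373047, 33.3785400390625), 26.506406784057617) 115.24551648374143
```

Call:
move_arm:
  rows:
    - [0.005,-0.006,0.03,0,-1]
    - [0.005,-0.006,0.06,0,-1]
    - [0.005,-0.006,0.088,0,-1]
    - [0.005,-0.006,0.088,0,-1]
    - [0.005,-0.006,0.088,0,1]
    - [0.005,-0.006,0.088,0,1]
    - [0.005,-0.006,0.088,0,1]
    - [0.005,-0.006,0.088,0,1]
  squeeze: 50

```text
time: 4.3
tool_pos: [437.4, 313.8, 251.6]
tool_rot: [0.973, 0.23, 0.001, 0.001]
wrist_force: [-0.1, -4.3, 3.8]
finger_gap: 0.392
grasp_force: 51.3
```

Call:
move_arm:
  rows:
    - [0,0,0,0,1]
    - [0,0,0,0,1]
    - [-0.015,0,0,0,1]
    - [-0.03,0,0,0,1]
    - [-0.045,0,0,0,1]
    - [-0.06,0,0,0,1]
    - [-0.075,0,0,0,1]
    - [-0.085,0,0,0,1]

```text
time: 5.1
tool_pos: [377.5, 283.6, 251.5]
tool_rot: [0.973, 0.23, 0.004, 0.0]
wrist_force: [7.5, -3.4, -0.3]
finger_gap: 0.391
grasp_force: 54.9
```

```bash
python3 -c "
from h import *
rel((436.5,312.5,320,26.5))"
```

```text
t 5.1 pos [377.5 283.6 251.5] psi 26.6 gap 0.39 F [ 7.5 -3.4 -0.3] grip 54.9
[ 0.0821  0.0007 -0.0856  0.0012] rows 1.9
```

Call:
move_arm:
  rows:
    - [-0.008,0,0,0,1]
    - [-0.008,0,0,0,1]
    - [-0.008,0,0,0,1]
    - [-0.008,0,0,0,1]
    - [-0.008,0,0,0,-1]
    - [-0.008,0,0,0,-1]
    - [-0.008,0,0,0,-1]
    - [-0.008,0,0,0,-1]

```text
time: 5.9
tool_pos: [369.4, 280.7, 249.8]
tool_rot: [0.973, 0.23, -0.0, -0.0]
wrist_force: [-0.1, -0.7, 0.4]
finger_gap: 1.0
grasp_force: 0.0
```

Call:
move_arm:
  rows:
    - [0,0,-0.06,0,-1]
    - [0,0,-0.1,0,-1]
    - [0,0,-0.1,0,-1]
    - [0,0,-0.1,0,-1]
    - [0,0,-0.1,0,-1]
    - [0,0,-0.1,0,-1]
    - [0,0,-0.1,0,-1]
    - [0,0,-0.1,0,-1]

```text
time: 6.7
tool_pos: [369.6, 280.5, 328.9]
tool_rot: [0.973, 0.229, -0.001, 0.0]
wrist_force: [-0.3, 0.8, -0.7]
finger_gap: 0.999
grasp_force: 0.0
```

```bash
cat > v.py <<'E'
from h import *
s=snap('wrist');P=cloud(s);hs=cv2.cvtColor(s['img'],cv2.COLOR_RGB2HSV)
m=(P[...,2]>108)&(P[...,2]<122)&(hs[...,1]>140)&((hs[...,0]<6)|(hs[...,0]>174))
p=P[m]
if len(p)>20: print('handle',cv2.minAreaRect(p[:,:2].astype(np.float32)),np.median(p[:,2]))
m=(P[...,2]>115)&(P[...,2]<135)&(P[...,0]>490)&(P[...,1]>260)&(P[...,1]<400)
p=P[m]
if len(p)>20: print('ankle',cv2.minAreaRect(p[:,:2].astype(np.float32)),np.median(p[:,2]))
rel((541,324,320,116.5),(541,324,240,116.5))
save(s,'w3.png')
E
python3 v.py
```

```text
handle ((377.0836486816406, 283.85980224609375), (21.491052627563477, 33.61879348754883), 26.05087661743164) 115.22723690237558
t 6.8 pos [369.7 280.6 329.1] psi 26.5 gap 1.00 F [-0.2  0.  -0.6] grip 0.0
[ 0.2159  0.047   0.0114 -0.9998] rows 10.5
[ 0.   0.   0.1 -0. ] rows 1.6
```

View pics/w3.png

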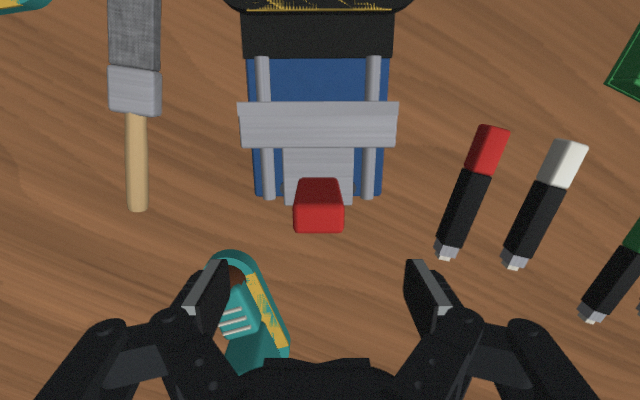

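Handle now at (318,205), jaw 67 mm open; boot free at the top. Going to the boot's ankle.

```bash
python3 -c "
from h import *
rel((532.5,339.5,320,116.5))"
```

```text
t 6.8 pos [369.7 280.6 329.1] psi 26.5 gap 1.00 F [-0.2  0.  -0.6] grip 0.0
[ 0.215   0.025   0.0114 -0.9998] rows 10.5
```

Call:
move_arm:
  rows:
    - [0.215,0.025,0.011,-0.6,-1]
    - [0.215,0.025,0.011,-0.6,-1]
    - [0.215,0.025,0.011,-0.6,-1]
    - [0.215,0.025,0.011,-0.6,-1]
    - [0.215,0.025,0.011,-0.6,-1]
    - [0.215,0.025,0.011,-0.6,-1]
    - [0.215,0.025,0.011,-0.6,-1]
    - [0.215,0.025,0.011,-0.6,-1]

```text
time: 7.55
tool_pos: [532.7, 339.6, 320.3]
tool_rot: [0.763, 0.646, -0.001, -0.0]
wrist_force: [-0.8, 0.9, -0.1]
finger_gap: 1.0
grasp_force: 0.0
```

Call:
move_arm:
  rows:
    - [0,0,0,-0.4,-1]
    - [0,0,0,-0.4,-1]
    - [0,0,0,-0.4,-1]
    - [0,0,0,-0.4,-1]
    - [0,0,0,-0.4,-1]
    - [0,0,0,-0.4,-1]
    - [0,0,0,-0.4,-1]
    - [0,0,0,-0.4,-1]

```text
time: 8.35
tool_pos: [532.7, 339.6, 321.0]
tool_rot: [0.527, 0.85, -0.0, -0.0]
wrist_force: [-0.7, -0.5, 0.0]
finger_gap: 0.996
grasp_force: 0.0
```

```bash
cat > v2.py <<'E'
from h import *
s=snap('wrist');P=cloud(s)
m=(P[...,2]>118)&(P[...,2]<132)&(P[...,0]>490)&(P[...,1]>260)&(P[...,1]<420)
p=P[m]
if len(p)>20: print('ankle',cv2.minAreaRect(p[:,:2].astype(np.float32)),np.median(p[:,2]),len(p))
rel((532.5,339.5,320,116.5),(532.5,339.5,256,116.5))
save(s,'w4.png')
E
python3 v2.py
```

```text
ankle ((655.2147216796875, 353.5006103515625), (285.8818359375, 68.04953002929688), 13.37093734741211) 126.31161221665784 5687
t 8.4 pos [532.7 339.6 321. ] psi 116.5 gap 1.00 F [ 0.6 -0.8 -0.1] grip 0.0
[-0.     -0.0003  0.0012 -0.0005] rows 0.0
[ 0.    0.    0.08 -0.  ] rows 1.3
```

View pics/w4.png

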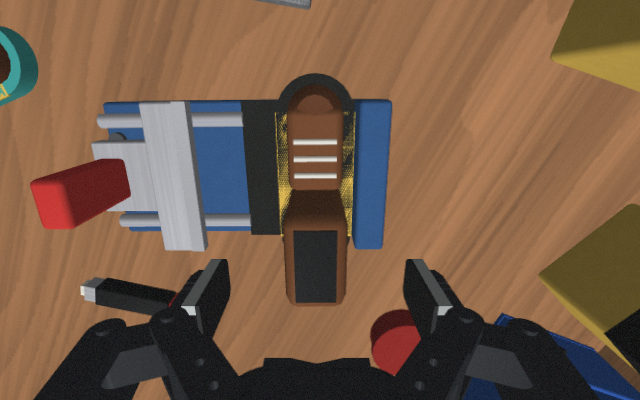

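Ankle top at (316,267), centred between the fingers; jaw open.

Call:
move_arm:
  rows:
    - [0,0,0.04,0,-1]
    - [0,0,0.08,0,-1]
    - [0,0,0.08,0,-1]
    - [0,0,0.08,0,1]
    - [0,0,0.08,0,1]
    - [0,0,0.08,0,1]
    - [0,0,0.08,0,1]
    - [0,0,0.08,0,1]
  squeeze: 60

```text
time: 9.2
tool_pos: [533.4, 340.0, 259.3]
tool_rot: [0.526, 0.85, 0.001, 0.001]
wrist_force: [-2.0, -0.7, 6.2]
finger_gap: 0.461
grasp_force: 61.5
```

Call:
move_arm:
  rows:
    - [0,0,0,0,1]
    - [0,0,0,0,1]
    - [0,0,-0.02,0,1]
    - [0,0,-0.04,0,1]
    - [0,0,-0.06,0,1]
    - [0,0,-0.08,0,1]
    - [0,0,-0.1,0,1]
    - [0,0,-0.1,0,1]

```text
time: 10.0
tool_pos: [533.9, 340.3, 341.2]
tool_rot: [0.526, 0.85, 0.003, 0.002]
wrist_force: [0.7, -0.1, -2.9]
finger_gap: 0.457
grasp_force: 61.2
```

```bash
cat > v3.py <<'E'
from h import *
rel((652.9,-37.9,335,96))
d=np.load('w2.npz');P=d['P']
s=snap('top');Q=cloud(s)
for A,b in ((Q,(slice(110,185),slice(330,430))),):
    p=A[b].reshape(-1,3);m=(p[:,2]>18)&(p[:,2]<40);p=p[m];print(cv2.minAreaRect(p[:,:2].astype(np.float32)))
save(s,'t5.png')
s=snap('wrist');A=cloud(s)
E
python3 v3.py
```

```text
t 10.0 pos [533.9 340.3 341.2] psi 116.5 gap 0.46 F [ 0.7 -0.1 -2.9] grip 61.2
[-0.4894 -0.078   0.0077  0.228 ] rows 7.9
((678.2373657226562, -18.64337921142578), (187.90672302246094, 221.3887939453125), 5.755917549133301)
```

View pics/t5.png

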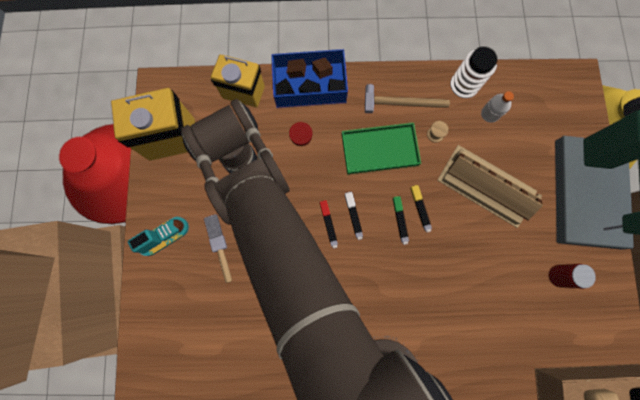

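Boot lifted with 2.9 N on the wrist; the tray at (380,148) is clear. Carrying it over.

Call:
move_arm:
  rows:
    - [-0.06,-0.01,0.008,0.03,1]
    - [-0.12,-0.02,0.008,0.06,1]
    - [-0.18,-0.03,0.008,0.09,1]
    - [-0.24,-0.038,0.008,0.12,1]
    - [-0.3,-0.048,0.008,0.15,1]
    - [-0.36,-0.058,0.008,0.18,1]
    - [-0.42,-0.068,0.008,0.21,1]
    - [-0.46,-0.075,0.008,0.228,1]

```text
time: 10.9
tool_pos: [643.4, -19.8, 329.2]
tool_rot: [0.67, 0.742, -0.001, -0.0]
wrist_force: [0.4, 0.6, -3.7]
finger_gap: 0.46
grasp_force: 61.0
```

```bash
cat > v4.py <<'E'
from h import *
rel((652.9,-37.9,300,96),(652.9,-37.9,236,96))
s=snap('wrist');A=cloud(s);z=A[...,2]
m=(z>20)&(z<36)&(A[...,1]<110)&(A[...,1]>-160)&(A[...,0]<740)&(A[...,0]>560)
print(m.sum(), cv2.minAreaRect(A[m][:,:2].astype(np.float32)) if m.sum()>50 else '')
save(s,'w6.png')
E
python3 v4.py
```

```text
t 10.9 pos [643.4 -19.8 329.2] psi 95.8 gap 0.46 F [ 0.4  0.6 -3.7] grip 61.0
[-0.0237  0.0095  0.0365 -0.0022] rows 0.7
[0.   0.   0.08 0.  ] rows 1.3
4131 ((649.1117553710938, -2.9781341552734375), (130.68365478515625, 190.3292999267578), 5.867935657501221)
```

View pics/w6.png

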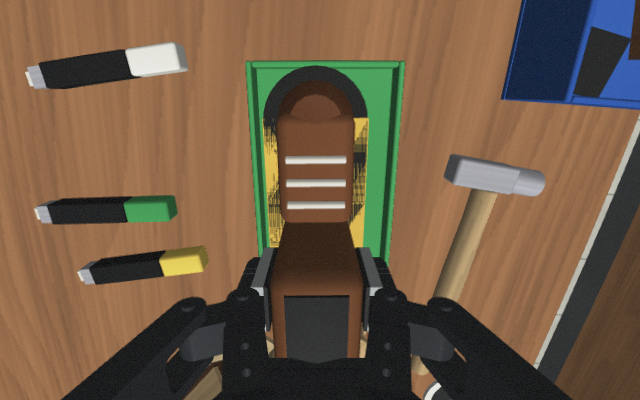

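Boot toe at (316,90) over the tray, level and in line with the long side. Lowering.

Call:
move_arm:
  rows:
    - [-0.023,0.009,0.02,0,1]
    - [-0.023,0.009,0.05,0,1]
    - [-0.023,0.009,0.08,0,1]
    - [-0.023,0.009,0.1,0,1]
    - [-0.023,0.009,0.105,0,1]
    - [-0.023,0.009,0.108,0,1]
    - [-0.023,0.009,0.11,0,1]
    - [-0.023,0.009,0.112,0,1]

```text
time: 11.75
tool_pos: [653.2, -33.9, 242.4]
tool_rot: [0.669, 0.743, 0.001, 0.001]
wrist_force: [0.8, -0.8, -1.6]
finger_gap: 0.462
grasp_force: 61.1
```

Call:
move_arm:
  rows:
    - [0,0,0.0015,0,1]
    - [0,0,0.003,0,1]
    - [0,0,0.0045,0,1]
    - [0,0,0.0055,0,1]
    - [0,0,0.0055,0,1]
    - [0,0,0.0055,0,1]
    - [0,0,0.0055,0,1]
    - [0,0,0.0055,0,1]

```text
time: 12.55
tool_pos: [652.4, -34.0, 236.6]
tool_rot: [0.669, 0.743, 0.0, 0.0]
wrist_force: [0.2, -0.0, -3.7]
finger_gap: 0.461
grasp_force: 61.1
```

Call:
move_arm:
  rows:
    - [0,0,0.001,0,1]
    - [0,0,0.002,0,1]
    - [0,0,0.003,0,1]
    - [0,0,0.004,0,1]
    - [0,0,0.004,0,1]
    - [0,0,0.004,0,1]
    - [0,0,0.004,0,1]
    - [0,0,0.004,0,1]

```text
time: 13.35
tool_pos: [652.5, -33.9, 234.4]
tool_rot: [0.669, 0.743, 0.0, -0.0]
wrist_force: [-3.7, 1.5, 6.9]
finger_gap: 0.462
grasp_force: 61.9
```

Contact (+6.9 N). Releasing and rising.

Call:
move_arm:
  rows:
    - [0,0,0,0,0]
    - [0,0,0,0,-0.5]
    - [0,0,0,0,-1]
    - [0,0,0,0,-1]
    - [0,0,0,0,-1]
    - [0,0,-0.03,0,-1]
    - [0,0,-0.08,0,-1]
    - [0,0,-0.12,0,-1]

```text
time: 14.15
tool_pos: [652.5, -34.0, 330.6]
tool_rot: [0.669, 0.743, 0.0, 0.0]
wrist_force: [0.2, -0.6, -0.1]
finger_gap: 1.001
grasp_force: 0.0
```

```bash
python3 -c "
from h import *
rel((500,150,340,30),(376,283,320,26.5))
d=cloud(s:=snap('wrist'));save(s,'w7.png')
z=d[...,2];m=(z>90)&(z<110)&(abs(d[...,0]-650)<70)&(abs(d[...,1]+20)<110)
print(m.sum(),cv2.minAreaRect(d[m][:,:2].astype(np.float32)),np.percentile(z[m],[5,50,95]))"
```

```text
t 14.2 pos [652.5 -34.  330.6] psi 96.0 gap 1.00 F [ 0.2 -0.6 -0.1] grip 0.0
[ 0.2487 -0.1655 -0.0118  0.7333] rows 7.7
[-0.0511 -0.2215  0.025   0.0389] rows 3.7
4299 ((654.927001953125, -47.95882797241211), (40.05885696411133, 64.24691772460938), 6.415277481079102) [ 94.23204298 101.2673025  102.88736998]
```

View pics/w7.png

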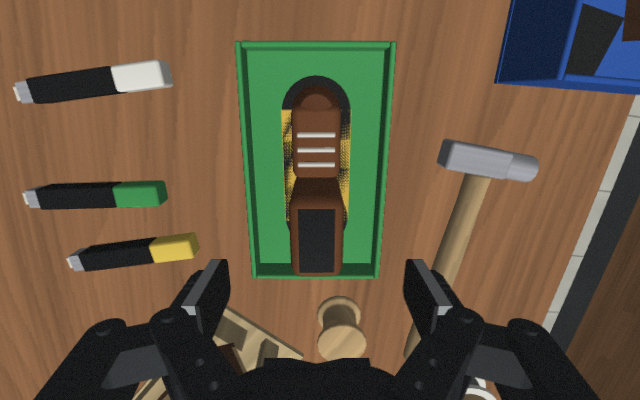

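Boot stands flat in the tray at (317,190), with its top at 101 mm. Next, the jaw.

Call:
move_arm:
  rows:
    - [0.249,-0.165,-0.012,0.733,-1]
    - [0.249,-0.165,-0.012,0.733,-1]
    - [0.249,-0.165,-0.012,0.733,-1]
    - [0.249,-0.165,-0.012,0.733,-1]
    - [0.249,-0.165,-0.012,0.733,-1]
    - [0.249,-0.165,-0.012,0.733,-1]
    - [0.249,-0.165,-0.012,0.733,-1]
    - [0.249,-0.165,-0.012,0.733,-1]

```text
time: 15.0
tool_pos: [499.9, 150.9, 339.1]
tool_rot: [0.966, 0.257, 0.0, 0.0]
wrist_force: [0.0, 0.1, 0.1]
finger_gap: 1.001
grasp_force: 0.0
```

```bash
python3 -c "
from h import *
rel((376.5,283.5,320,26.5),(376.5,283.5,251,26.5))"
```

```text
t 15.0 pos [499.9 150.9 339.1] psi 29.8 gap 1.00 F [0.  0.1 0.1] grip 0.0
[-0.0515 -0.2206  0.0239  0.0368] rows 3.6
[ 0.      0.      0.0862 -0.    ] rows 1.4
```

Call:
move_arm:
  rows:
    - [-0.0515,-0.2206,0.024,0.037,-1]
    - [-0.0515,-0.2206,0.024,0.037,-1]
    - [-0.0515,-0.2206,0.024,0.037,-1]
    - [-0.0515,-0.2206,0.024,0.037,-1]
    - [-0.0515,-0.2206,0.024,0.037,-1]
    - [-0.0515,-0.2206,0.024,0.037,-1]
    - [-0.0515,-0.2206,0.024,0.037,-1]
    - [-0.0515,-0.2206,0.024,0.037,-1]

```text
time: 15.8
tool_pos: [377.3, 281.8, 320.1]
tool_rot: [0.973, 0.23, 0.0, -0.0]
wrist_force: [0.6, 0.4, 0.4]
finger_gap: 0.999
grasp_force: 0.0
```

Call:
move_arm:
  rows:
    - [0,0,0.04,0,-1]
    - [0,0,0.086,0,-1]
    - [0,0,0.086,0,-1]
    - [0,0,0.086,0,1]
    - [0,0,0.086,0,1]
    - [0,0,0.086,0,1]
    - [0,0,0.086,0,1]
    - [0,0,0.086,0,1]
  squeeze: 50

```text
time: 16.6
tool_pos: [377.2, 283.0, 252.9]
tool_rot: [0.973, 0.231, 0.002, -0.0]
wrist_force: [0.4, -1.3, 7.0]
finger_gap: 0.393
grasp_force: 51.2
```

Call:
move_arm:
  rows:
    - [0,0,0,0,1]
    - [0.015,0,0,0,1]
    - [0.03,0,0,0,1]
    - [0.045,0,0,0,1]
    - [0.06,0,0,0,1]
    - [0.075,0,0,0,1]
    - [0.083,0,0,0,1]
    - [0.086,0,0,0,1]

```text
time: 17.4
tool_pos: [438.4, 313.9, 252.9]
tool_rot: [0.973, 0.231, 0.0, -0.0]
wrist_force: [-4.1, -2.7, 10.2]
finger_gap: 0.391
grasp_force: 51.5
```

```bash
python3 -c "
from h import *
rel((437,313.8,252,26.5))"
```

```text
t 17.4 pos [438.4 313.9 252.9] psi 26.7 gap 0.39 F [-4.1 -2.7 10.2] grip 51.5
[-0.0016 -0.0007  0.0011  0.0023] rows 0.0
```

Call:
move_arm:
  rows:
    - [0.004,0,0,0,1]
    - [0.004,0,0,0,1]
    - [0.004,0,0,0,1]
    - [0.004,0,0,0,0]
    - [0.004,0,0,0,-1]
    - [0.004,0,0,0,-1]
    - [0.004,0,-0.05,0,-1]
    - [0.004,0,-0.1,0,-1]

```text
time: 18.2
tool_pos: [439.9, 314.3, 329.9]
tool_rot: [0.973, 0.231, -0.002, 0.001]
wrist_force: [0.6, 0.5, 1.1]
finger_gap: 1.0
grasp_force: 0.0
```

```bash
cat > v5.py <<'E'
from h import *
from mk import markers
s=snap('wrist');P=cloud(s);hs=cv2.cvtColor(s['img'],cv2.COLOR_RGB2HSV)
m=(P[...,2]>108)&(P[...,2]<122)&(hs[...,1]>140)&((hs[...,0]<6)|(hs[...,0]>174))
p=P[m]
if len(p)>20: print('handle',cv2.minAreaRect(p[:,:2].astype(np.float32)),np.median(p[:,2]))
t=snap('top');markers(cloud(t),t['img'])
rel((400,100,330,13))
E
python3 v5.py
```

```text
handle ((439.278076171875, 315.5411071777344), (21.516677856445312, 33.501922607421875), 27.155200958251953) 115.20066913828362
ctr [ 464.2 -131.9] [139.5  23. ] dir 14.1 ztop 20.4 capRGB [208. 174.  69.]
ctr [442.4  37.2] [139.1  22. ] dir 12.1 ztop 20.8 capRGB [210.5 204.  200. ]
ctr [432.3 -69.4] [139.6  22.3] dir 7.9 ztop 20.9 capRGB [ 52. 131.  70.]
ctr [425.3 140.1] [138.4  21.8] dir 13.6 ztop 20.5 capRGB [175.  41.  38.]
t 18.3 pos [443.1 316.4 337. ] psi 26.7 gap 1.00 F [ 0.9 -0.1  0.4] grip 0.0
[-0.1697  0.2174  0.0087  0.1523] rows 4.4
```

The jaw is shut (handle at 439,315). White has been knocked to (442,37), so I'm using the fresh positions. Yellow goes first.

```bash
python3 -c "
from h import *
rel((454,-65,300,14.2))"
```

```text
t 18.3 pos [443.1 316.4 337. ] psi 26.7 gap 1.00 F [ 0.9 -0.1  0.4] grip 0.0
[-0.2021  0.432   0.0462  0.139 ] rows 7.7
```

Call:
move_arm:
  rows:
    - [-0.202,0.432,0.046,0.139,-0.1]
    - [-0.202,0.432,0.046,0.139,-0.1]
    - [-0.202,0.432,0.046,0.139,-0.1]
    - [-0.202,0.432,0.046,0.139,-0.1]
    - [-0.202,0.432,0.046,0.139,-0.1]
    - [-0.202,0.432,0.046,0.139,-0.1]
    - [-0.202,0.432,0.046,0.139,-0.1]
    - [-0.202,0.432,0.046,0.139,-0.1]

```text
time: 19.1
tool_pos: [451.0, -69.2, 293.5]
tool_rot: [0.992, 0.123, -0.0, 0.0]
wrist_force: [0.6, 0.3, 0.3]
finger_gap: 0.545
grasp_force: 0.0
```

Call:
move_arm:
  rows:
    - [0,0,0,0,-0.1]
    - [0,0,0,0,-0.1]
    - [0,0,0,0,-0.1]
    - [0,0,0,0,-0.1]
    - [0,0,0,0,-0.1]
    - [0,0,0,0,-0.1]
    - [0,0,0,0,-0.1]
    - [0,0,0,0,-0.1]

```text
time: 19.9
tool_pos: [451.6, -66.2, 294.3]
tool_rot: [0.992, 0.124, 0.0, 0.0]
wrist_force: [-0.2, -0.7, -0.5]
finger_gap: 0.551
grasp_force: 0.0
```

```bash
cat > v6.py <<'E'
from h import *
from mk import markers
s=snap('wrist');P=cloud(s);markers(P,s['img'])
rel((454,-132.2,215,14.2),(454,-132.2,177,14.2))
E
python3 v6.py
```

```text
ctr [426.  142.4] [138.6  24.6] dir 13.9 ztop 22.3 capRGB [182.  53.  49.]
ctr [444.2  39.5] [137.7  23. ] dir 12.8 ztop 22.5 capRGB [220. 219. 213.]
ctr [ 467.9 -127.8] [132.9  22.4] dir 14.8 ztop 22.4 capRGB [219. 194.  88.]
ctr [434.2 -66.7] [137.2  22.2] dir 7.7 ztop 22.5 capRGB [ 67. 147.  84.]
t 19.9 pos [451.6 -66.3 294.2] psi 14.2 gap 0.55 F [0.7 0.3 0.7] grip 0.0
[-0.0173  0.0805  0.0991  0.0001] rows 2.1
[ 0.      0.      0.0475 -0.    ] rows 0.8
```

Call:
move_arm:
  rows:
    - [-0.017,0.06,0,0,-0.1]
    - [-0.017,0.081,0.03,0,-0.1]
    - [-0.017,0.081,0.08,0,-0.1]
    - [-0.017,0.081,0.12,0,-0.1]
    - [-0.017,0.081,0.143,0,-0.1]
    - [-0.017,0.081,0.146,0,-0.1]
    - [-0.017,0.081,0.146,0,-0.1]
    - [-0.017,0.081,0.146,0,1]
  squeeze: 30

```text
time: 20.75
tool_pos: [455.1, -133.0, 178.5]
tool_rot: [0.992, 0.124, 0.001, 0.001]
wrist_force: [-0.4, -0.4, -0.0]
finger_gap: 0.393
grasp_force: 0.0
```

Call:
move_arm:
  rows:
    - [0,0,0,0,1]
    - [0,0,0,0,1]
    - [0,0,0,0,1]
    - [0,0,0,0,1]
    - [0,0,-0.03,0,1]
    - [0,0,-0.08,0,1]
    - [0,0,-0.13,0,1]
    - [0,0,-0.18,0,1]

```text
time: 21.55
tool_pos: [453.7, -132.4, 322.8]
tool_rot: [0.992, 0.124, -0.0, -0.0]
wrist_force: [0.4, -0.2, 0.0]
finger_gap: 0.25
grasp_force: 29.6
```

```bash
cat > rack.py <<'E'
from h import *
O=np.array([500.2,-313.5]);AZ=-33.2;a=np.radians(AZ);f=np.array([np.cos(a),np.sin(a)]);yv=np.array([-f[1],f[0]])
def W(F,y): return O+f*F+yv*y
def tgt(F,y,Zc,L=166): # marker-centre at grip -> TCP target
    x=W(F,y);return (x[0],x[1],Zc+L,AZ)
def fy(p): d=np.array(p[:2])-O;return d@f,d@yv
E
python3 -c "
from rack import *
rel(tgt(-34,-100,140),tgt(-34,-100,66))"
```

```text
t 21.6 pos [ 453.7 -132.4  322.8] psi 14.2 gap 0.25 F [ 0.4 -0.2  0. ] grip 29.6
[-0.1199  0.287   0.021   0.5266] rows 5.5
[ 0.      0.      0.0925 -0.    ] rows 1.5
```

Call:
move_arm:
  rows:
    - [-0.12,0.287,0.021,0.527,1]
    - [-0.12,0.287,0.021,0.527,1]
    - [-0.12,0.287,0.021,0.527,1]
    - [-0.12,0.287,0.021,0.527,1]
    - [-0.12,0.287,0.021,0.527,1]
    - [-0.12,0.287,0.021,0.527,1]
    - [-0.12,0.287,0.021,0.527,1]
    - [-0.12,0.287,0.021,0.527,1]

```text
time: 22.35
tool_pos: [417.1, -378.2, 304.2]
tool_rot: [0.958, -0.285, -0.001, -0.0]
wrist_force: [-0.5, 0.0, -0.8]
finger_gap: 0.252
grasp_force: 29.7
```

```bash
cat >> rack.py <<'E'
def tilt(name=None):
    """held marker: fit in the (F,Z) plane through the tool; returns angle and TCP-to-line data"""
    st,R,psi=pose();s=snap('wrist');P=cloud(s)
    if name: save(s,name)
    p0=np.array(st['tool_pos']);d=P-p0;X=d@R[:,0];Y=d@R[:,1];Z=d@R[:,2]
    m=(abs(Y)<7)&(X>-75)&(X<90)&(Z>90)&(Z<235)
    x,z=X[m],Z[m]
    F,y=fy(p0);zz=p0[2]-z
    # keep points of the marker (colour: not wood)
    im=s['img'][m].astype(int);hs=cv2.cvtColor(s['img'],cv2.COLOR_RGB2HSV)[m].astype(int)
    print('n',m.sum(),'F %.1f y %.1f'%(F,y))
    o=np.argsort(x);b=np.arange(-75,90,8)
    for lo in b:
        k=(x>=lo)&(x<lo+8)
        if k.sum()>5: print(int(lo+4),'z:',np.round(np.percentile(zz[k],[50,95]),0),np.median(im[k],0).astype(int),end=' | ')
    print()
E
python3 -c "
from rack import *
tilt('w8.png');rel(tgt(-34,-100,140),tgt(-34,-100,65))"
```

```text
n 9575 F -34.1 y -99.7
-55 z: [146. 147.] [156 156 161] | -47 z: [146. 147.] [157 157 162] | -39 z: [148. 149.] [33 34 34] | -31 z: [148. 149.] [33 35 35] | -23 z: [148. 149.] [33 34 35] | -15 z: [148. 149.] [33 34 35] | -7 z: [148. 149.] [34 34 35] | 1 z: [148. 149.] [34 34 35] | 9 z: [209. 214.] [35 37 38] | 17 z: [148. 149.] [34 34 35] | 25 z: [148. 149.] [34 34 35] | 33 z: [148. 149.] [35 36 36] | 41 z: [148. 149.] [221 196  89] | 49 z: [148. 149.] [222 197  90] | 57 z: [148. 149.] [222 199  90] | 65 z: [148. 149.] [223 199  91] | 73 z: [148. 149.] [224 201  92] | 81 z: [ 84. 148.] [132 113  75] | 89 z: [82. 83.] [214 183 136] | 
t 22.4 pos [ 417.4 -377.8  304.3] psi -33.1 gap 0.25 F [ 0.1  0.2 -0. ] grip 29.7
[ 0.0001  0.001  -0.0021  0.001 ] rows 0.0
[ 0.      0.      0.0938 -0.    ] rows 1.5
```

View pics/w8.png

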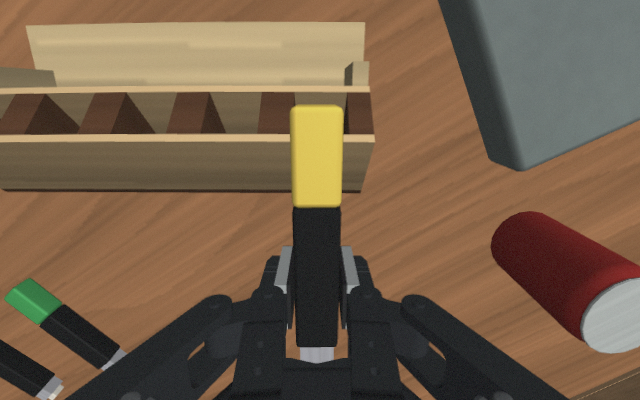

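Yellow is held level (cap top at (317,155)), and the sleeve lies straight ahead. Rechecking the rack's end and ridge from here.

```bash
python3 -c "
from rack import *
s=snap('wrist');P=cloud(s);d=P[...,:2]-O;F=d@f;Y=d@yv;z=P[...,2]
m=(z>100)&(z<112)&(F>10)&(F<35)&(Y<-60)
print(np.percentile(Y[m],[0.5,1,2]),np.percentile(z[m],98),'Fmax',np.percentile(F[m],99))
r=s['img'][115].astype(int).sum(1)
print([(u,r[u],round(float(Y[115,u]),0),round(float(F[115,u]),0),round(float(z[115,u]))) for u in list(range(250,296,5))+list(range(342,380,4))])
m=(z>60)&(z<102)&(F<22)&(F>-25)&(Y<-60);p=np.c_[F[m],z[m]];print('front line F-(z-55)',np.percentile(p[:,0]-p[:,1]+55,[10,50,90]),'expect -29')
"
```

```text
[-128.91581416 -128.77000246 -128.36906951] 109.24608622001767 Fmax 33.98075670029846
[(250, np.int64(269), -55.0, 36.0, 70), (255, np.int64(274), -58.0, 36.0, 69), (260, np.int64(212), -66.0, 37.0, 96), (265, np.int64(193), -69.0, 37.0, 97), (270, np.int64(199), -71.0, 37.0, 97), (275, np.int64(206), -74.0, 37.0, 96), (280, np.int64(208), -77.0, 37.0, 97), (285, np.int64(202), -80.0, 37.0, 96), (290, np.int64(303), -87.0, 41.0, 146), (295, np.int64(491), -89.0, 41.0, 147), (342, np.int64(460), -108.0, 41.0, 147), (346, np.int64(95), -116.0, 36.0, 77), (350, np.int64(196), -116.0, 38.0, 96), (354, np.int64(203), -119.0, 37.0, 96), (358, np.int64(206), -121.0, 38.0, 97), (362, np.int64(212), -123.0, 38.0, 96), (366, np.int64(202), -125.0, 37.0, 95), (370, np.int64(205), -127.0, 38.0, 96), (374, np.int64(334), -147.0, 31.0, 1), (378, np.int64(318), -150.0, 32.0, 1)]
front line F-(z-55) [-29.93468196 -29.29757355 -28.66193494] expect -29
```

Call:
move_arm:
  rows:
    - [0,0.002,0.015,0,1]
    - [0,0.002,0.025,0,1]
    - [0,0.002,0.037,0,1]
    - [0,0.002,0.049,0,1]
    - [0,0.002,0.06,0,1]
    - [0,0.002,0.071,0,1]
    - [0,0.002,0.082,0,1]
    - [0,0.002,0.09,0,1]
  squeeze: 25

```text
time: 23.25
tool_pos: [416.7, -380.3, 233.2]
tool_rot: [0.958, -0.286, -0.001, -0.0]
wrist_force: [-9.1, 5.7, 30.1]
finger_gap: 0.249
grasp_force: 41.0
```

Call:
move_arm:
  rows:
    - [0,0,0,0,1]
    - [0,0,0,0,1]
    - [0,0,-0.04,0,1]
    - [0,0,-0.09,0,1]
    - [0,0,-0.14,0,1]
    - [0,0,-0.14,0,1]
    - [0,0,-0.14,0,1]
    - [0,0,-0.14,0,1]

```text
time: 24.05
tool_pos: [416.1, -379.5, 342.6]
tool_rot: [0.958, -0.286, -0.001, -0.001]
wrist_force: [0.3, -0.6, -0.4]
finger_gap: 0.253
grasp_force: 37.1
```

```bash
python3 -c "
from rack import *
tilt('w9.png');rel()"
```

```text
n 8018 F -34.3 y -101.3
-31 z: [161. 162.] [45 35 29] | -23 z: [167. 170.] [20 22 21] | -15 z: [175. 178.] [20 21 22] | -7 z: [184. 188.] [21 22 22] | 1 z: [193. 196.] [21 21 22] | 9 z: [248. 252.] [34 35 37] | 17 z: [210. 213.] [22 22 22] | 25 z: [218. 221.] [113  99  46] | 33 z: [226. 230.] [115 100  46] | 41 z: [235. 238.] [116 102  47] | 49 z: [243. 245.] [151 132  61] | 57 z: [240. 244.] [224 205  92] | 65 z: [234. 237.] [223 203  91] | 
t 24.1 pos [ 416.  -379.4  342.2] psi -33.2 gap 0.25 F [ 0.3  0.3 -0.6] grip 37.1
```

View pics/w9.png

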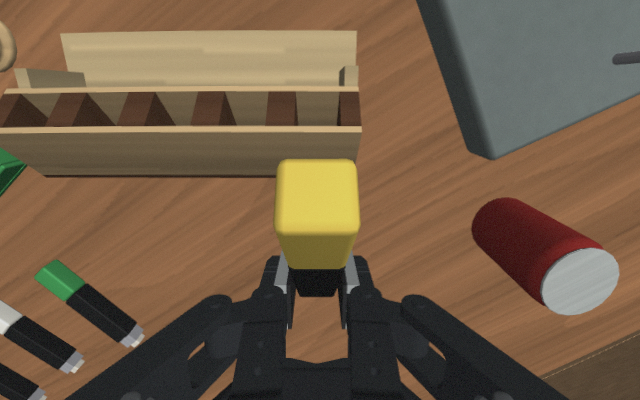

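Tilt is 47°. The cap end is at (316,180) in view, and the sleeve mouth is ahead. Inserting.

Call:
move_arm:
  rows:
    - [0.06,-0.001,0,0,1]
    - [0.12,-0.001,0,0,1]
    - [0.1415,-0.001,0,0,1]
    - [0.1415,-0.001,0,0,1]
    - [0.1415,-0.001,0.02,0,1]
    - [0.1415,-0.001,0.04,0,1]
    - [0.1415,-0.001,0.048,0,1]
    - [0.1415,-0.001,0.048,0,1]

```text
time: 24.9
tool_pos: [510.2, -440.3, 303.1]
tool_rot: [0.958, -0.286, -0.003, -0.001]
wrist_force: [0.1, 0.1, -0.1]
finger_gap: 0.252
grasp_force: 37.1
```

Call:
move_arm:
  rows:
    - [-0.004,0,0.004,0,1]
    - [-0.009,0,0.009,0,1]
    - [-0.014,0,0.014,0,1]
    - [-0.019,0,0.019,0,1]
    - [-0.024,0,0.024,0,1]
    - [-0.029,0,0.029,0,1]
    - [-0.034,0,0.034,0,1]
    - [-0.034,0,0.034,0,1]

```text
time: 25.7
tool_pos: [488.2, -426.0, 278.0]
tool_rot: [0.958, -0.286, -0.001, -0.001]
wrist_force: [0.5, -0.4, -0.7]
finger_gap: 0.251
grasp_force: 37.1
```

```bash
python3 -c "
from rack import *
tilt('w10.png');rel()"
```

```text
n 8344 F 51.6 y -100.7
-63 z: [72. 77.] [82 66 50] | -55 z: [77. 82.] [86 74 56] | -47 z: [89. 91.] [92 78 58] | -39 z: [96. 99.] [98 84 62] | -31 z: [102. 109.] [104  88  66] | -23 z: [107. 109.] [193 165 122] | -15 z: [110. 114.] [19 20 20] | -7 z: [119. 123.] [19 19 21] | 1 z: [128. 131.] [20 20 21] | 9 z: [184. 188.] [31 33 35] | 17 z: [145. 148.] [21 22 22] | 25 z: [154. 157.] [106  93  42] | 33 z: [161. 165.] [108  94  43] | 41 z: [170. 173.] [109  96  44] | 49 z: [179. 180.] [142 124  56] | 57 z: [176. 179.] [215 193  87] | 65 z: [169. 172.] [215 191  86] | 
t 25.8 pos [ 488.6 -426.3  278.5] psi -33.2 gap 0.25 F [ 0.2 -0.8 -0.7] grip 37.1
```

No contact force; tip is well in. Releasing.

Call:
move_arm:
  rows:
    - [0,0,0,0,0.3]
    - [0,0,0,0,0.2]
    - [0,0,0,0,0.15]
    - [0,0,0,0,0.15]
    - [0,0,0,0,0.15]
    - [0,0,-0.03,0,0.15]
    - [0,0,-0.06,0,0.15]
    - [0,0,-0.12,0,0.15]

```text
time: 26.55
tool_pos: [487.8, -425.5, 371.5]
tool_rot: [0.958, -0.286, -0.004, -0.002]
wrist_force: [0.5, -0.2, -0.8]
finger_gap: 0.427
grasp_force: 0.0
```

```bash
cat >> rack.py <<'E'
def inrack(name=None,which='wrist'):
    """cap-coloured/black points above the rack mouths: depth of each marker"""
    s=snap(which);P=cloud(s)
    if name: save(s,name)
    d=P[...,:2]-O;F=d@f;Y=d@yv;Z=P[...,2]
    zs=.7071*(F+Z-55);xs=.7071*(F-Z+55)
    for y in (-100,-50,0,50,100):
        m=(abs(Y-y)<8)&(zs>62)&(zs<200)&(abs(xs)<24)
        if m.sum()>30: print('sleeve',y,'n',m.sum(),'zs max %.1f (want 140) xs %.1f Y %.1f'%(np.percentile(zs[m],99),np.median(xs[m]),np.median(Y[m])))
E
python3 -c "
from rack import *
inrack('w11.png');inrack(None,'top');rel((434-12,-68.5-1.6,280,7.8))"
```

```text
sleeve -100 n 2082 zs max 142.3 (want 140) xs 4.1 Y -100.0
sleeve -100 n 188 zs max 139.0 (want 140) xs 2.3 Y -98.4
t 26.6 pos [ 491.  -428.5  383.4] psi -33.2 gap 0.43 F [ 1.3 -1.   0.6] grip 0.0
[-0.3177 -0.3275  0.1292 -0.4559] rows 7.6
```

View pics/w11.png

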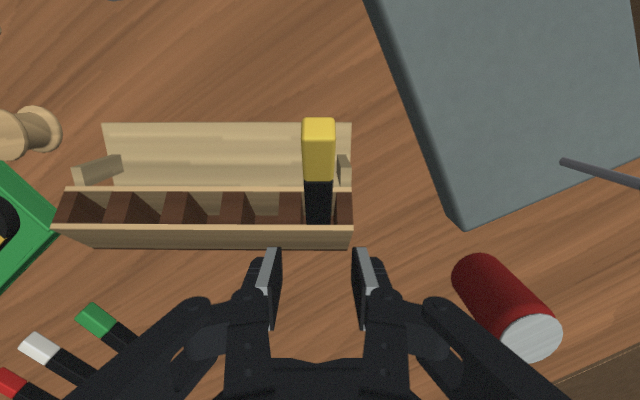

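Yellow slid to the bottom (cap end at z_s≈141). Green next.

Call:
move_arm:
  rows:
    - [-0.318,-0.328,0.02,-0.456,0]
    - [-0.318,-0.328,0.129,-0.456,0]
    - [-0.318,-0.328,0.129,-0.456,0]
    - [-0.318,-0.328,0.129,-0.456,0]
    - [-0.318,-0.328,0.129,-0.456,0]
    - [-0.318,-0.328,0.129,-0.456,0]
    - [-0.318,-0.328,0.129,-0.456,0]
    - [-0.318,-0.328,0.129,-0.456,0]

```text
time: 27.45
tool_pos: [418.2, -65.1, 270.6]
tool_rot: [0.998, 0.069, -0.001, -0.001]
wrist_force: [0.6, 0.3, -0.1]
finger_gap: 0.502
grasp_force: 0.0
```

```bash
python3 -c "
from h import *
from mk import markers
t=snap('top');markers(cloud(t),t['img'])
rel((421.4,-69.6,177.5,7.8))"
```

```text
ctr [442.7  37.7] [139.8  22.1] dir 12.1 ztop 20.6 capRGB [212. 205. 201.]
ctr [425.2 140.2] [138.6  21.9] dir 13.6 ztop 20.9 capRGB [176.  42.  39.]
t 27.5 pos [416.4 -62.7 269. ] psi 7.9 gap 0.50 F [-2.5  1.2 -0.7] grip 0.0
[0.005  0.0094 0.1144 0.0012] rows 1.8
```

Call:
move_arm:
  rows:
    - [0,0,0.03,0,0]
    - [0,0,0.06,0,0]
    - [0,0,0.06,0,0]
    - [0,0,0.06,0,0]
    - [0,0,0.06,0,0]
    - [0,0,0.06,0,0]
    - [0,0,0.06,0,0]
    - [0,0,0.06,0,0]

```text
time: 28.3
tool_pos: [420.3, -67.9, 224.4]
tool_rot: [0.998, 0.068, 0.001, 0.0]
wrist_force: [-0.4, -0.1, -0.6]
finger_gap: 0.5
grasp_force: 0.0
```

```bash
python3 -c "
from h import *
rel((421.4,-69.6,177.5,7.8))"
```

```text
t 28.3 pos [420.3 -67.9 224.4] psi 7.8 gap 0.50 F [-0.4 -0.1 -0.6] grip 0.0
[ 0.0011  0.0023  0.0587 -0.0002] rows 0.9
```

Call:
move_arm:
  rows:
    - [0.001,0.002,0.03,0,0]
    - [0.001,0.002,0.055,0,0]
    - [0.001,0.002,0.058,0,0]
    - [0.001,0.002,0.058,0,0]
    - [0.001,0.002,0.058,0,1]
    - [0.001,0.002,0.058,0,1]
    - [0.001,0.002,0.058,0,1]
    - [0.001,0.002,0.058,0,1]
  squeeze: 30

```text
time: 29.1
tool_pos: [421.8, -69.4, 178.4]
tool_rot: [0.998, 0.068, 0.001, 0.0]
wrist_force: [-0.8, 0.0, 5.7]
finger_gap: 0.25
grasp_force: 30.3
```

Call:
move_arm:
  rows:
    - [0,0,0,0,1]
    - [0,0,-0.03,0,1]
    - [0,0,-0.08,0,1]
    - [0,0,-0.13,0,1]
    - [0,0,-0.16,0,1]
    - [0,0,-0.16,0,1]
    - [0,0,-0.16,0,1]
    - [0,0,-0.16,0,1]

```text
time: 29.9
tool_pos: [420.0, -68.9, 303.9]
tool_rot: [0.998, 0.068, -0.002, -0.001]
wrist_force: [-0.1, 0.3, -1.1]
finger_gap: 0.249
grasp_force: 29.6
```

```bash
python3 -c "
from rack import *
rel(tgt(-34,0,138,167))"
```

```text
t 29.9 pos [420.  -68.9 303.9] psi 7.8 gap 0.25 F [-0.1  0.3 -1.1] grip 29.6
[ 0.0258  0.2886 -0.0014  0.4555] rows 4.8
```

Call:
move_arm:
  rows:
    - [0.026,0.289,-0.001,0.4555,1]
    - [0.026,0.289,-0.001,0.4555,1]
    - [0.026,0.289,-0.001,0.4555,1]
    - [0.026,0.289,-0.001,0.4555,1]
    - [0.026,0.289,-0.001,0.4555,1]
    - [0.026,0.289,-0.001,0.4555,1]
    - [0.026,0.289,-0.001,0.4555,1]
    - [0.026,0.289,-0.001,0.4555,1]

```text
time: 30.7
tool_pos: [472.1, -294.1, 304.3]
tool_rot: [0.958, -0.285, -0.002, -0.001]
wrist_force: [-0.6, 0.3, -0.2]
finger_gap: 0.25
grasp_force: 29.7
```

```bash
python3 -c "
from rack import *
tilt();rel(tgt(-34,0,138,167))"
```

```text
n 9704 F -34.1 y 0.8
-55 z: [147. 147.] [164 164 169] | -47 z: [147. 147.] [166 166 171] | -39 z: [149. 149.] [35 37 37] | -31 z: [149. 149.] [35 36 37] | -23 z: [149. 150.] [35 36 37] | -15 z: [149. 150.] [36 36 37] | -7 z: [149. 149.] [35 36 37] | 1 z: [149. 149.] [36 36 37] | 9 z: [209. 214.] [37 39 41] | 17 z: [148. 149.] [36 37 37] | 25 z: [148. 149.] [36 37 37] | 33 z: [148. 149.] [36 37 37] | 41 z: [148. 149.] [ 71 157  89] | 49 z: [149. 150.] [ 72 159  90] | 57 z: [149. 150.] [ 73 160  91] | 65 z: [148. 150.] [ 74 160  92] | 73 z: [148. 150.] [ 74 161  93] | 81 z: [144. 149.] [ 90 118  78] | 89 z: [82. 84.] [217 188 139] | 
t 30.8 pos [ 472.3 -293.9  304.8] psi -33.1 gap 0.25 F [ 0.8  0.7 -0.9] grip 29.7
[ 0.0001  0.0014 -0.0003  0.001 ] rows 0.0
```

Call:
move_arm:
  rows:
    - [0,0.001,0.015,0,1]
    - [0,0.001,0.025,0,1]
    - [0,0.001,0.037,0,1]
    - [0,0.001,0.049,0,1]
    - [0,0.001,0.06,0,1]
    - [0,0.001,0.071,0,1]
    - [0,0.001,0.081,0,1]
    - [0,0.001,0.088,0,1]
  squeeze: 25

```text
time: 31.55
tool_pos: [473.1, -296.2, 235.8]
tool_rot: [0.958, -0.285, 0.001, 0.0]
wrist_force: [-1.9, 1.0, 5.9]
finger_gap: 0.248
grasp_force: 36.5
```

Call:
move_arm:
  rows:
    - [0,0,0,0,1]
    - [0,0,0,0,1]
    - [0,0,-0.04,0,1]
    - [0,0,-0.09,0,1]
    - [0,0,-0.135,0,1]
    - [0,0,-0.135,0,1]
    - [0,0,-0.135,0,1]
    - [0,0,-0.135,0,1]

```text
time: 32.35
tool_pos: [471.9, -295.6, 342.1]
tool_rot: [0.958, -0.286, -0.001, -0.001]
wrist_force: [-0.2, 0.5, -0.9]
finger_gap: 0.253
grasp_force: 35.7
```

```bash
python3 -c "
from rack import *
tilt();rel(tgt(78.8,0,303.5,0),tgt(51.6,0,278,0))"
```

```text
n 8394 F -33.5 y -0.5
-39 z: [149. 150.] [103  81  64] | -31 z: [162. 164.] [40 34 29] | -23 z: [169. 172.] [22 23 22] | -15 z: [176. 179.] [23 24 24] | -7 z: [184. 187.] [22 22 23] | 1 z: [192. 195.] [23 23 23] | 9 z: [248. 252.] [34 36 38] | 17 z: [207. 211.] [22 22 23] | 25 z: [214. 218.] [35 55 42] | 33 z: [223. 226.] [40 84 49] | 41 z: [231. 234.] [40 85 50] | 49 z: [239. 242.] [41 86 51] | 57 z: [240. 243.] [ 72 159  90] | 65 z: [233. 237.] [ 72 159  90] | 
t 32.4 pos [ 471.8 -295.5  341.7] psi -33.2 gap 0.25 F [ 0.1  0.6 -0.3] grip 35.7
[ 1.405e-01 -6.000e-04  4.780e-02  1.000e-04] rows 2.4
[-0.034   0.      0.0319 -0.    ] rows 0.7
```

Call:
move_arm:
  rows:
    - [0.06,0,0,0,1]
    - [0.12,0,0,0,1]
    - [0.144,0,0,0,1]
    - [0.144,0,0,0,1]
    - [0.144,0,0.02,0,1]
    - [0.144,0,0.04,0,1]
    - [0.144,0,0.048,0,1]
    - [0.144,0,0.048,0,1]

```text
time: 33.2
tool_pos: [567.4, -358.0, 302.3]
tool_rot: [0.958, -0.286, -0.003, -0.001]
wrist_force: [0.5, 0.1, -1.1]
finger_gap: 0.252
grasp_force: 35.7
```

Call:
move_arm:
  rows:
    - [-0.004,0,0.004,0,1]
    - [-0.009,0,0.009,0,1]
    - [-0.014,0,0.014,0,1]
    - [-0.019,0,0.019,0,1]
    - [-0.024,0,0.024,0,1]
    - [-0.029,0,0.029,0,1]
    - [-0.035,0,0.034,0,1]
    - [-0.035,0,0.034,0,1]

```text
time: 34.0
tool_pos: [544.7, -343.2, 277.1]
tool_rot: [0.958, -0.286, -0.001, -0.0]
wrist_force: [-0.2, 0.6, 0.1]
finger_gap: 0.255
grasp_force: 35.7
```

```bash
python3 -c "
from rack import *
tilt();rel()"
```

```text
n 8738 F 53.5 y -0.5
-71 z: [69. 69.] [105  78  55] | -63 z: [74. 76.] [87 72 54] | -55 z: [80. 85.] [92 80 60] | -47 z: [90. 94.] [97 84 63] | -39 z: [ 98. 102.] [102  87  65] | -31 z: [107. 109.] [141 121  89] | -23 z: [106. 108.] [197 169 125] | -15 z: [111. 114.] [22 22 22] | -7 z: [119. 122.] [21 22 22] | 1 z: [126. 130.] [20 21 22] | 9 z: [183. 187.] [33 35 36] | 17 z: [142. 146.] [21 21 22] | 25 z: [150. 154.] [34 74 41] | 33 z: [158. 161.] [38 80 47] | 41 z: [166. 169.] [38 81 48] | 49 z: [174. 177.] [39 82 48] | 57 z: [176. 178.] [ 68 152  86] | 65 z: [168. 172.] [ 68 152  86] | 
t 34.0 pos [ 545.1 -343.5  277.6] psi -33.2 gap 0.25 F [-0.4 -0.7 -1. ] grip 35.7
```

Call:
move_arm:
  rows:
    - [0,0,0,0,0.3]
    - [0,0,0,0,0.2]
    - [0,0,0,0,0.15]
    - [0,0,0,0,0.15]
    - [0,0,0,0,0.15]
    - [0,0,-0.03,0,0.15]
    - [0,0,-0.06,0,0.15]
    - [0,0,-0.12,0,0.15]

```text
time: 34.85
tool_pos: [544.2, -342.9, 370.7]
tool_rot: [0.958, -0.286, -0.004, -0.002]
wrist_force: [-0.5, 0.1, 0.6]
finger_gap: 0.427
grasp_force: 0.0
```

```bash
python3 -c "
from rack import *
from mk import markers
inrack();s=snap('top');markers(cloud(s),s['img']);rel((431.8,36.1,240,12.4))"
```

```text
sleeve -100 n 2003 zs max 142.1 (want 140) xs 4.3 Y -99.9
sleeve 0 n 2061 zs max 142.6 (want 140) xs 4.3 Y 0.1
ctr [442.8  37.4] [139.9  22.4] dir 12.1 ztop 20.7 capRGB [207. 201. 198.]
ctr [425.5 140.5] [137.6  21.9] dir 13.2 ztop 20.7 capRGB [173.  40.  38.]
t 35.0 pos [ 547.8 -345.4  382.5] psi -33.2 gap 0.42 F [ 0.  -0.2  0.6] grip 0.0
[-0.3825 -0.3197  0.1781 -0.5066] rows 8.5
```

Call:
move_arm:
  rows:
    - [-0.3825,-0.32,0,-0.507,0]
    - [-0.3825,-0.32,0,-0.507,0]
    - [-0.3825,-0.32,0.08,-0.507,0]
    - [-0.3825,-0.32,0.178,-0.507,0]
    - [-0.3825,-0.32,0.178,-0.507,0]
    - [-0.3825,-0.32,0.178,-0.507,0]
    - [-0.3825,-0.32,0.178,-0.507,0]
    - [-0.3825,-0.32,0.178,-0.507,0]

```text
time: 35.75
tool_pos: [437.4, 11.7, 246.7]
tool_rot: [0.994, 0.108, 0.001, 0.0]
wrist_force: [0.2, 0.2, -0.9]
finger_gap: 0.498
grasp_force: 0.0
```

Call:
move_arm:
  rows:
    - [0,0,0,0,0]
    - [0,0,0,0,0]
    - [0,0,0,0,0]
    - [0,0,0,0,0]
    - [0,0,0,0,0]
    - [0,0,0,0,0]
    - [0,0,0,0,0]
    - [0,0,0,0,0]

```text
time: 36.55
tool_pos: [438.1, 9.9, 247.2]
tool_rot: [0.994, 0.108, 0.0, 0.0]
wrist_force: [0.8, -0.3, -0.6]
finger_gap: 0.499
grasp_force: 0.0
```

```bash
python3 -c "
from rack import *
rel((431.8,36.1,177.5,12.4))"
```

```text
t 36.5 pos [438.1   9.9 247.2] psi 12.4 gap 0.50 F [ 0.8 -0.3 -0.6] grip 0.0
[-0.0007 -0.0337  0.0871  0.    ] rows 1.5
```

Call:
move_arm:
  rows:
    - [-0.001,-0.034,0,0,0]
    - [-0.001,-0.034,0.03,0,0]
    - [-0.001,-0.034,0.07,0,0]
    - [-0.001,-0.034,0.087,0,0]
    - [-0.001,-0.034,0.087,0,0]
    - [-0.001,-0.034,0.087,0,1]
    - [-0.001,-0.034,0.087,0,1]
    - [-0.001,-0.034,0.087,0,1]
  squeeze: 30

```text
time: 37.35
tool_pos: [432.2, 36.5, 178.5]
tool_rot: [0.994, 0.108, 0.001, 0.0]
wrist_force: [0.4, -0.4, -0.1]
finger_gap: 0.251
grasp_force: 31.0
```

Call:
move_arm:
  rows:
    - [0,0,0,0,1]
    - [0,0,0,0,1]
    - [0,0,-0.03,0,1]
    - [0,0,-0.08,0,1]
    - [0,0,-0.13,0,1]
    - [0,0,-0.16,0,1]
    - [0,0,-0.16,0,1]
    - [0,0,-0.16,0,1]

```text
time: 38.15
tool_pos: [431.3, 36.6, 305.8]
tool_rot: [0.994, 0.108, 0.001, 0.0]
wrist_force: [0.2, -0.6, -0.6]
finger_gap: 0.246
grasp_force: 31.0
```

```bash
python3 -c "
from rack import *
rel(tgt(-34,100,138,167))"
```

```text
t 38.1 pos [431.3  36.6 305.8] psi 12.4 gap 0.25 F [ 0.2 -0.6 -0.6] grip 31.0
[0.0495 0.3281 0.0009 0.5071] rows 5.3
```

Call:
move_arm:
  rows:
    - [0.0495,0.328,0.001,0.507,1]
    - [0.0495,0.328,0.001,0.507,1]
    - [0.0495,0.328,0.001,0.507,1]
    - [0.0495,0.328,0.001,0.507,1]
    - [0.0495,0.328,0.001,0.507,1]
    - [0.0495,0.328,0.001,0.507,1]
    - [0.0495,0.328,0.001,0.507,1]
    - [0.0495,0.328,0.001,0.507,1]

```text
time: 38.95
tool_pos: [525.4, -210.3, 302.5]
tool_rot: [0.958, -0.285, -0.003, -0.001]
wrist_force: [-0.2, 0.6, -0.7]
finger_gap: 0.247
grasp_force: 31.0
```

```bash
python3 -c "
from rack import *
tilt();rel(tgt(-34,100,138,167))"
```

```text
n 9762 F -35.4 y 100.2
-55 z: [145. 146.] [157 158 162] | -47 z: [145. 146.] [158 158 163] | -39 z: [147. 148.] [34 35 35] | -31 z: [147. 148.] [33 35 35] | -23 z: [147. 148.] [34 35 35] | -15 z: [147. 148.] [34 34 35] | -7 z: [147. 148.] [34 35 35] | 1 z: [147. 148.] [34 35 35] | 9 z: [207. 212.] [36 37 39] | 17 z: [147. 148.] [34 35 35] | 25 z: [147. 148.] [34 35 35] | 33 z: [147. 148.] [34 35 36] | 41 z: [147. 148.] [223 223 216] | 49 z: [147. 148.] [224 224 217] | 57 z: [147. 148.] [225 224 218] | 65 z: [147. 148.] [225 224 218] | 73 z: [147. 148.] [225 225 218] | 81 z: [145. 147.] [196 195 187] | 89 z: [83. 85.] [162 138 103] | 
t 39.0 pos [ 525.4 -209.7  302.8] psi -33.1 gap 0.25 F [-0.2 -0.3 -0.7] grip 31.0
[ 0.0022  0.0009 -0.0027  0.0009] rows 0.1
```

Call:
move_arm:
  rows:
    - [0.001,0,0.013,0,1]
    - [0.001,0,0.023,0,1]
    - [0.001,0,0.035,0,1]
    - [0.001,0,0.047,0,1]
    - [0.001,0,0.058,0,1]
    - [0.001,0,0.069,0,1]
    - [0.001,0,0.079,0,1]
    - [0.001,0,0.086,0,1]
  squeeze: 25

```text
time: 39.8
tool_pos: [527.7, -211.3, 236.0]
tool_rot: [0.958, -0.285, 0.001, 0.0]
wrist_force: [-2.1, 2.2, 5.5]
finger_gap: 0.248
grasp_force: 37.7
```

Call:
move_arm:
  rows:
    - [0,0,0,0,1]
    - [0,0,0,0,1]
    - [0,0,-0.04,0,1]
    - [0,0,-0.09,0,1]
    - [0,0,-0.135,0,1]
    - [0,0,-0.135,0,1]
    - [0,0,-0.135,0,1]
    - [0,0,-0.135,0,1]

```text
time: 40.6
tool_pos: [526.4, -211.1, 342.1]
tool_rot: [0.958, -0.286, -0.002, -0.0]
wrist_force: [-0.0, -0.1, -1.0]
finger_gap: 0.249
grasp_force: 36.9
```

```bash
python3 -c "
from rack import *
tilt();rel(tgt(82,100,303,0))"
```

```text
n 8613 F -34.1 y 100.0
-39 z: [151. 152.] [74 64 58] | -31 z: [163. 165.] [28 26 27] | -23 z: [169. 172.] [22 23 24] | -15 z: [176. 180.] [21 22 22] | -7 z: [184. 187.] [22 22 22] | 1 z: [191. 195.] [21 22 22] | 9 z: [248. 252.] [33 34 36] | 17 z: [207. 210.] [21 21 22] | 25 z: [212. 218.] [65 64 64] | 33 z: [222. 225.] [122 122 117] | 41 z: [229. 233.] [124 124 118] | 49 z: [237. 240.] [125 125 119] | 57 z: [241. 242.] [222 223 217] | 65 z: [233. 237.] [223 224 218] | 73 z: [228. 230.] [190 189 180] | 
t 40.6 pos [ 526.3 -211.1  341.7] psi -33.2 gap 0.25 F [ 1.1  0.6 -0.8] grip 36.9
[1.453e-01 0.000e+00 4.840e-02 1.000e-04] rows 2.4
```

Call:
move_arm:
  rows:
    - [0.06,0,0,0,1]
    - [0.12,0,0,0,1]
    - [0.145,0,0,0,1]
    - [0.145,0,0,0,1]
    - [0.145,0,0.02,0,1]
    - [0.145,0,0.04,0,1]
    - [0.145,0,0.048,0,1]
    - [0.145,0,0.048,0,1]

```text
time: 41.45
tool_pos: [622.6, -274.0, 302.3]
tool_rot: [0.958, -0.286, -0.003, -0.001]
wrist_force: [0.9, 0.4, -0.6]
finger_gap: 0.254
grasp_force: 36.8
```

Call:
move_arm:
  rows:
    - [-0.004,0,0.004,0,1]
    - [-0.009,0,0.009,0,1]
    - [-0.014,0,0.014,0,1]
    - [-0.019,0,0.019,0,1]
    - [-0.024,0,0.024,0,1]
    - [-0.029,0,0.029,0,1]
    - [-0.035,0,0.034,0,1]
    - [-0.035,0,0.034,0,1]

```text
time: 42.25
tool_pos: [600.0, -259.1, 277.2]
tool_rot: [0.958, -0.286, -0.001, -0.0]
wrist_force: [0.0, -0.5, -0.1]
finger_gap: 0.246
grasp_force: 36.8
```

```bash
python3 -c "
from rack import *
tilt();rel()"
```

```text
n 8935 F 53.7 y 100.1
-71 z: [68. 68.] [95 68 48] | -63 z: [73. 75.] [83 69 52] | -55 z: [83. 84.] [87 75 55] | -47 z: [92. 93.] [90 78 58] | -39 z: [ 97. 102.] [97 83 62] | -31 z: [108. 109.] [113  96  71] | -23 z: [106. 109.] [181 154 114] | -15 z: [111. 115.] [21 21 22] | -7 z: [119. 122.] [21 21 21] | 1 z: [127. 130.] [19 20 21] | 9 z: [183. 187.] [31 33 34] | 17 z: [142. 145.] [20 21 21] | 25 z: [147. 152.] [61 61 59] | 33 z: [157. 160.] [115 115 110] | 41 z: [165. 168.] [117 117 111] | 49 z: [172. 175.] [118 118 112] | 57 z: [176. 177.] [215 216 208] | 65 z: [169. 172.] [216 216 209] | 73 z: [163. 165.] [178 178 170] | 
t 42.3 pos [ 600.5 -259.4  277.7] psi -33.2 gap 0.24 F [0.2 0.1 0.4] grip 36.8
```

Call:
move_arm:
  rows:
    - [0,0,0,0,0.3]
    - [0,0,0,0,0.2]
    - [0,0,0,0,0.15]
    - [0,0,0,0,0.15]
    - [0,0,0,0,0.15]
    - [0,0,-0.03,0,0.15]
    - [0,0,-0.06,0,0.15]
    - [0,0,-0.12,0,0.15]

```text
time: 43.1
tool_pos: [599.4, -259.0, 370.7]
tool_rot: [0.958, -0.286, -0.005, -0.001]
wrist_force: [0.7, -1.0, -0.3]
finger_gap: 0.424
grasp_force: 0.0
```

```bash
python3 -c "
from rack import *
from mk import markers
inrack();s=snap('top');markers(cloud(s),s['img']);rel((414.3,138.7,240,13.6))"
```

```text
sleeve -100 n 1805 zs max 142.1 (want 140) xs 4.0 Y -99.8
sleeve 0 n 1949 zs max 142.4 (want 140) xs 4.5 Y 0.3
sleeve 100 n 2060 zs max 142.8 (want 140) xs 4.6 Y 100.1
ctr [425.5 140.5] [137.6  22. ] dir 12.9 ztop 21.0 capRGB [181.   43.   39.5]
t 43.2 pos [ 603.4 -261.   382.7] psi -33.2 gap 0.43 F [ 1.3 -0.4  1.6] grip 0.0
[-0.4713 -0.2887  0.1783 -0.5199] rows 9.3
```

Call:
move_arm:
  rows:
    - [-0.471,-0.289,0,-0.52,0]
    - [-0.471,-0.289,0,-0.52,0]
    - [-0.471,-0.289,0,-0.52,0]
    - [-0.471,-0.289,0.1,-0.52,0]
    - [-0.471,-0.289,0.178,-0.52,0]
    - [-0.471,-0.289,0.178,-0.52,0]
    - [-0.471,-0.289,0.178,-0.52,0]
    - [-0.471,-0.289,0.178,-0.52,0]

```text
time: 44.0
tool_pos: [439.9, 80.7, 267.1]
tool_rot: [0.993, 0.118, 0.001, -0.0]
wrist_force: [1.0, 0.2, 0.5]
finger_gap: 0.502
grasp_force: 0.0
```

Call:
move_arm:
  rows:
    - [0,0,0,0,0]
    - [0,0,0,0,0]
    - [0,0,0,0,0]
    - [0,0,0,0,0]
    - [0,0,0,0,0]
    - [0,0,0,0,0]
    - [0,0,0,0,0]
    - [0,0,0,0,0]

```text
time: 44.8
tool_pos: [440.9, 79.1, 267.5]
tool_rot: [0.993, 0.118, 0.0, -0.0]
wrist_force: [0.6, -0.6, 0.4]
finger_gap: 0.497
grasp_force: 0.0
```

```bash
python3 -c "
from rack import *
rel((414.3,138.7,177.5,13.5))"
```

```text
t 44.8 pos [440.9  79.1 267.5] psi 13.6 gap 0.50 F [ 0.6 -0.6  0.4] grip 0.0
[-0.0149 -0.0803  0.1126  0.0008] rows 2.2
```

Call:
move_arm:
  rows:
    - [-0.015,-0.06,0,0,0]
    - [-0.015,-0.08,0.02,0,0]
    - [-0.015,-0.08,0.06,0,0]
    - [-0.015,-0.08,0.1,0,0]
    - [-0.015,-0.08,0.112,0,0]
    - [-0.015,-0.08,0.112,0,0]
    - [-0.015,-0.08,0.112,0,1]
    - [-0.015,-0.08,0.112,0,1]
  squeeze: 30

```text
time: 45.6
tool_pos: [415.3, 138.8, 179.3]
tool_rot: [0.993, 0.118, 0.002, -0.0]
wrist_force: [0.7, 0.4, -0.3]
finger_gap: 0.248
grasp_force: 30.5
```

Call:
move_arm:
  rows:
    - [0,0,0,0,1]
    - [0,0,0,0,1]
    - [0,0,-0.03,0,1]
    - [0,0,-0.08,0,1]
    - [0,0,-0.13,0,1]
    - [0,0,-0.16,0,1]
    - [0,0,-0.16,0,1]
    - [0,0,-0.16,0,1]

```text
time: 46.4
tool_pos: [414.0, 138.7, 306.3]
tool_rot: [0.993, 0.118, 0.001, -0.0]
wrist_force: [-1.0, 0.1, -0.1]
finger_gap: 0.249
grasp_force: 30.5
```

```bash
python3 -c "
from rack import *
rel(tgt(-34,50,138,167))"
```

```text
t 46.4 pos [414.  138.7 306.3] psi 13.6 gap 0.25 F [-1.   0.1 -0.1] grip 30.5
[-0.0117  0.501   0.0016  0.5201] rows 8.0
```

Call:
move_arm:
  rows:
    - [-0.012,0.501,0.002,0.52,1]
    - [-0.012,0.501,0.002,0.52,1]
    - [-0.012,0.501,0.002,0.52,1]
    - [-0.012,0.501,0.002,0.52,1]
    - [-0.012,0.501,0.002,0.52,1]
    - [-0.012,0.501,0.002,0.52,1]
    - [-0.012,0.501,0.002,0.52,1]
    - [-0.012,0.501,0.002,0.52,1]

```text
time: 47.2
tool_pos: [497.9, -253.8, 301.5]
tool_rot: [0.958, -0.286, -0.002, -0.001]
wrist_force: [0.1, 0.3, -0.4]
finger_gap: 0.247
grasp_force: 30.5
```

```bash
python3 -c "
from rack import *
tilt();rel(tgt(-34,50,138,167))"
```

```text
n 9670 F -34.6 y 48.7
-55 z: [143. 144.] [172 172 177] | -47 z: [143. 144.] [173 173 178] | -39 z: [145. 146.] [36 38 38] | -31 z: [145. 146.] [36 38 38] | -23 z: [145. 146.] [37 38 39] | -15 z: [145. 146.] [37 38 38] | -7 z: [145. 146.] [37 38 38] | 1 z: [145. 146.] [37 38 39] | 9 z: [206. 211.] [39 40 42] | 17 z: [145. 146.] [37 38 39] | 25 z: [145. 146.] [37 38 39] | 33 z: [145. 146.] [38 38 38] | 41 z: [145. 146.] [207  60  57] | 49 z: [145. 146.] [208  61  57] | 57 z: [145. 146.] [209  61  58] | 65 z: [145. 146.] [209  62  58] | 73 z: [145. 146.] [210  62  59] | 81 z: [ 83. 145.] [125  96  72] | 89 z: [83. 85.] [216 187 139] | 
t 47.2 pos [ 499.9 -260.7  302.7] psi -33.4 gap 0.25 F [ 4.  -6.1 -0.5] grip 30.5
[-0.006  -0.0075 -0.0029 -0.0017] rows 0.2
```

Call:
move_arm:
  rows:
    - [0,0,0,0,1]
    - [0,0,0,0,1]
    - [0,0,0,0,1]
    - [0,0,0,0,1]
    - [0,0,0,0,1]
    - [0,0,0,0,1]
    - [0,0,0,0,1]
    - [0,0,0,0,1]

```text
time: 48.05
tool_pos: [499.0, -252.0, 304.5]
tool_rot: [0.958, -0.285, 0.0, 0.0]
wrist_force: [-0.3, -0.3, 0.0]
finger_gap: 0.248
grasp_force: 30.5
```

```bash
python3 -c "
from rack import *
rel(tgt(-34,50,138,167))"
```

```text
t 48.0 pos [ 499.  -252.   304.5] psi -33.2 gap 0.25 F [-0.3 -0.3  0. ] grip 30.5
[ 0.0009  0.001  -0.0007  0.0003] rows 0.0
```

Call:
move_arm:
  rows:
    - [0.001,0.001,0.015,0,1]
    - [0.001,0.001,0.025,0,1]
    - [0.001,0.001,0.037,0,1]
    - [0.001,0.001,0.049,0,1]
    - [0.001,0.001,0.06,0,1]
    - [0.001,0.001,0.071,0,1]
    - [0.001,0.001,0.081,0,1]
    - [0.001,0.001,0.088,0,1]
  squeeze: 25

```text
time: 48.85
tool_pos: [499.4, -253.5, 233.7]
tool_rot: [0.958, -0.286, 0.0, 0.0]
wrist_force: [-8.0, 5.1, 24.9]
finger_gap: 0.255
grasp_force: 40.0
```

Call:
move_arm:
  rows:
    - [0,0,0,0,1]
    - [0,0,0,0,1]
    - [0,0,-0.04,0,1]
    - [0,0,-0.09,0,1]
    - [0,0,-0.135,0,1]
    - [0,0,-0.135,0,1]
    - [0,0,-0.135,0,1]
    - [0,0,-0.135,0,1]

```text
time: 49.65
tool_pos: [498.4, -252.9, 339.8]
tool_rot: [0.958, -0.286, -0.002, -0.0]
wrist_force: [0.3, 0.2, -0.7]
finger_gap: 0.25
grasp_force: 36.7
```

```bash
python3 -c "
from rack import *
tilt();rel(tgt(82,50,303,0))"
```

```text
n 8339 F -34.7 y 49.7
-31 z: [158. 159.] [46 37 32] | -23 z: [164. 168.] [24 24 25] | -15 z: [173. 175.] [22 23 24] | -7 z: [180. 184.] [23 24 24] | 1 z: [188. 192.] [23 25 25] | 9 z: [246. 249.] [37 38 40] | 17 z: [205. 208.] [24 24 24] | 25 z: [213. 216.] [89 32 31] | 33 z: [221. 224.] [107  34  32] | 41 z: [229. 232.] [108  34  31] | 49 z: [237. 240.] [111  35  33] | 57 z: [238. 240.] [211  61  57] | 65 z: [231. 234.] [211  61  57] | 
t 49.7 pos [ 498.2 -252.8  339.5] psi -33.2 gap 0.25 F [-0.6 -0.3 -0.4] grip 36.7
[ 0.1461 -0.0004  0.0456  0.    ] rows 2.4
```

Call:
move_arm:
  rows:
    - [0.06,0,0,0,1]
    - [0.12,0,0,0,1]
    - [0.146,0,0,0,1]
    - [0.146,0,0,0,1]
    - [0.146,0,0.02,0,1]
    - [0.146,0,0.04,0,1]
    - [0.146,0,0.045,0,1]
    - [0.146,0,0.045,0,1]

```text
time: 50.5
tool_pos: [595.3, -316.2, 303.2]
tool_rot: [0.958, -0.286, -0.003, -0.001]
wrist_force: [-0.6, 0.3, -0.6]
finger_gap: 0.254
grasp_force: 36.7
```

Call:
move_arm:
  rows:
    - [-0.004,0,0.004,0,1]
    - [-0.009,0,0.009,0,1]
    - [-0.014,0,0.014,0,1]
    - [-0.019,0,0.019,0,1]
    - [-0.024,0,0.024,0,1]
    - [-0.029,0,0.029,0,1]
    - [-0.03,0,0.03,0,1]
    - [-0.03,0,0.03,0,1]

```text
time: 51.3
tool_pos: [576.5, -304.0, 281.6]
tool_rot: [0.958, -0.286, -0.0, -0.0]
wrist_force: [-0.3, 0.9, -1.3]
finger_gap: 0.247
grasp_force: 36.6
```

```bash
python3 -c "
from rack import *
tilt();rel()"
```

```text
n 8617 F 58.7 y 49.8
-71 z: [70. 76.] [102  76  56] | -63 z: [60. 81.] [87 61 46] | -55 z: [87. 92.] [96 83 62] | -47 z: [96. 97.] [102  87  65] | -39 z: [104. 107.] [105  90  67] | -31 z: [107. 109.] [196 168 125] | -23 z: [106. 110.] [21 21 22] | -15 z: [114. 117.] [21 22 22] | -7 z: [122. 125.] [21 21 22] | 1 z: [130. 134.] [21 22 22] | 9 z: [187. 191.] [33 35 37] | 17 z: [146. 150.] [22 22 22] | 25 z: [155. 158.] [71 30 28] | 33 z: [163. 166.] [98 31 29] | 41 z: [171. 174.] [100  31  29] | 49 z: [179. 182.] [101  32  30] | 57 z: [180. 182.] [195  56  53] | 65 z: [172. 176.] [194  56  52] | 
t 51.4 pos [ 576.8 -304.2  281.9] psi -33.2 gap 0.25 F [ 0.   0.3 -0.9] grip 36.6
```

Call:
move_arm:
  rows:
    - [0,0,0,0,0.3]
    - [0,0,0,0,0.2]
    - [0,0,0,0,0.2]
    - [0,0,0,0,0.2]
    - [0,0,0,0,0.2]
    - [0,0,-0.03,0,0.2]
    - [0,0,-0.08,0,0.2]
    - [0,0,-0.13,0,0.2]

```text
time: 52.15
tool_pos: [576.4, -303.9, 385.8]
tool_rot: [0.958, -0.286, -0.001, -0.0]
wrist_force: [0.9, 0.0, 0.9]
finger_gap: 0.402
grasp_force: 0.0
```

Call:
move_arm:
  rows:
    - [-0.1,0,-0.05,0,0.2]
    - [-0.2,0,-0.05,0,0.2]
    - [-0.2,0,-0.05,0,0.2]
    - [-0.2,0,-0.05,0,0.2]
    - [-0.2,0,-0.05,0,0.2]
    - [-0.2,0,-0.05,0,0.2]
    - [-0.2,0,-0.05,0,0.2]
    - [-0.2,0,-0.05,0,0.2]

```text
time: 52.95
tool_pos: [443.8, -217.2, 425.7]
tool_rot: [0.958, -0.286, 0.0, 0.0]
wrist_force: [0.6, -0.1, -1.0]
finger_gap: 0.407
grasp_force: 0.0
```

```bash
python3 -c "
from rack import *
inrack();s=snap('top');P=cloud(s);save(s,'tf.png');rel()
z=P[...,2];b=P[195:235,245:290];h=b[(b[...,2]>108)&(b[...,2]<120)];print('handle',h.mean(0) if len(h) else 0)
m=(z>92)&(z<108)&(abs(P[...,0]-655)<50)&(abs(P[...,1]+48)<60);print('ankle',cv2.minAreaRect(P[m][:,:2].astype(np.float32)),np.median(z[m]))
"
```

```text
sleeve -100 n 506 zs max 82.6 (want 140) xs -4.0 Y -99.8
sleeve 0 n 475 zs max 81.1 (want 140) xs -4.1 Y -0.1
sleeve 50 n 463 zs max 80.1 (want 140) xs -3.5 Y 50.0
sleeve 100 n 494 zs max 80.7 (want 140) xs -3.9 Y 99.7
t 53.0 pos [ 443.5 -217.   425.4] psi -33.2 gap 0.40 F [-0.8  0.9 -0.5] grip 0.0
handle [437.71339262 311.85577838 113.42622212]
ankle ((651.1156616210938, -52.799739837646484), (39.858524322509766, 65.8458023071289), 8.167444229125977) 98.82447319874996
```

View pics/tf.png

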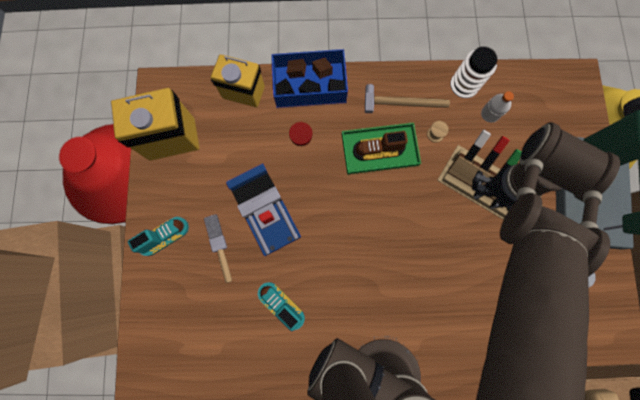

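The top view shows no marker left on the bench, white (480,142) and red (495,150) in the rack, the boot in the tray at (380,148) and the vise shut. Checking marker depths with the scene camera.

```bash
python3 -c "
from rack import *
inrack(None,'scene')"
```

```text
sleeve -100 n 71 zs max 144.1 (want 140) xs 7.6 Y -95.5
sleeve 0 n 65 zs max 144.0 (want 140) xs 5.2 Y 2.5
sleeve 50 n 77 zs max 153.3 (want 140) xs 7.8 Y 52.9
sleeve 100 n 64 zs max 144.0 (want 140) xs 5.2 Y 102.2
```

Red may be about 9 mm high. Looking again with the wrist camera.

Call:
move_arm:
  rows:
    - [0.1,0,0,0,0.2]
    - [0.15,0,0,0,0.2]
    - [0.15,0,0,0,0.2]
    - [0.15,0,0,0,0.2]
    - [0.15,0,0,0,0.2]
    - [0.15,0,0,0,0.2]
    - [0.15,0,0,0,1]
    - [0.15,0,0,0,1]

```text
time: 53.9
tool_pos: [542.7, -281.7, 426.2]
tool_rot: [0.958, -0.286, 0.0, 0.0]
wrist_force: [-1.0, 0.2, 0.9]
finger_gap: 0.07
grasp_force: 0.0
```

```bash
python3 -c "
from rack import *
inrack('w12.png');rel()"
```

```text
sleeve -100 n 1561 zs max 142.2 (want 140) xs 3.4 Y -100.0
sleeve 0 n 1624 zs max 142.1 (want 140) xs 3.5 Y 0.1
sleeve 50 n 1887 zs max 152.8 (want 140) xs 7.3 Y 50.1
sleeve 100 n 1664 zs max 142.5 (want 140) xs 3.8 Y 99.9
t 54.0 pos [ 542.8 -281.8  426.2] psi -33.2 gap 0.01 F [-0.4 -0.2 -1.3] grip 0.0
```

```bash
python3 -c "
from rack import *
rel(tgt(88,50,350,0),tgt(88,50,297,0))"
```

```text
t 54.0 pos [ 542.8 -281.8  426.2] psi -33.2 gap 0.01 F [-0.4 -0.2 -1.3] grip 0.0
[ 0.0872 -0.0002  0.0953  0.0001] rows 2.1
[ 0.      0.      0.0662 -0.    ] rows 1.1
```

Call:
move_arm:
  rows:
    - [0.05,0,0,0,0.2]
    - [0.087,0,0.03,0,0.2]
    - [0.087,0,0.07,0,0.2]
    - [0.087,0,0.095,0,0.2]
    - [0.087,0,0.095,0,0.2]
    - [0.087,0,0.095,0,0.2]
    - [0.087,0,0.095,0,0.2]
    - [0.087,0,0.095,0,0.2]

```text
time: 54.75
tool_pos: [602.1, -320.6, 352.4]
tool_rot: [0.958, -0.286, 0.002, 0.001]
wrist_force: [0.7, -0.5, 0.5]
finger_gap: 0.402
grasp_force: 0.0
```

```bash
python3 -c "
from rack import *
rel(tgt(88,50,297,0));s=snap('wrist');P=cloud(s);save(s,'w13.png');d=P[...,:2]-O;F=d@f;Y=d@yv;Z=P[...,2]
for y in (0,50,100):
  for fl in range(40,125,10):
    m=(abs(Y-y)<6)&(abs(F-fl)<2)&(Z>80)&(Z<185)
    if m.sum()>3: print(y,fl,np.round(np.median(Z[m]),1),end=' | ')
  print()
"
```

```text
t 54.8 pos [ 602.1 -320.6  352.4] psi -33.2 gap 0.40 F [ 0.7 -0.5  0.5] grip 0.0
[-0.0014 -0.0002  0.0692  0.0001] rows 1.1
0 40 103.2 | 0 50 110.2 | 0 60 117.2 | 0 70 123.6 | 0 80 131.4 | 0 90 138.5 | 0 100 145.6 | 0 110 145.4 | 0 120 132.8 | 
50 40 103.0 | 50 50 109.4 | 50 60 115.6 | 50 70 122.1 | 50 80 128.4 | 50 90 134.9 | 50 100 141.6 | 50 110 147.8 | 50 120 150.8 | 
100 40 103.4 | 100 50 110.3 | 100 60 117.2 | 100 70 123.6 | 100 80 131.6 | 100 90 138.5 | 100 100 145.5 | 100 110 145.8 | 100 120 133.9 |
```

View pics/w13.png

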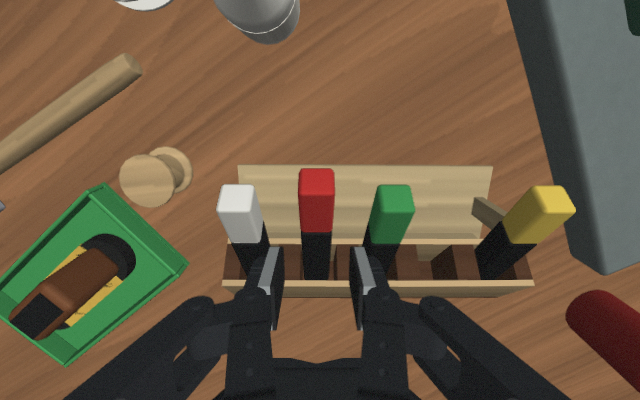

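Red (317,200) sticks out further than its neighbours. I'll regrip its cap and push it home along the sleeve.

Call:
move_arm:
  rows:
    - [0.007,0,0.03,0,0.2]
    - [0.007,0,0.06,0,0.2]
    - [0.007,0,0.083,0,0.2]
    - [0.007,0,0.083,0,0.2]
    - [0.007,0,0.083,0,1]
    - [0.007,0,0.083,0,1]
    - [0.007,0,0.083,0,1]
    - [0.007,0,0.083,0,1]
  squeeze: 30

```text
time: 55.6
tool_pos: [606.6, -323.6, 284.8]
tool_rot: [0.958, -0.286, 0.001, 0.0]
wrist_force: [-0.8, 0.6, 0.2]
finger_gap: 0.251
grasp_force: 34.7
```

Call:
move_arm:
  rows:
    - [0,0,-0.004,0,1]
    - [-0.003,0,-0.002,0,1]
    - [-0.006,0,0,0,1]
    - [-0.009,0,0.002,0,1]
    - [-0.012,0,0.004,0,1]
    - [-0.014,0,0.006,0,1]
    - [-0.014,0,0.006,0,1]
    - [-0.014,0,0.006,0,1]

```text
time: 56.4
tool_pos: [597.5, -317.7, 279.8]
tool_rot: [0.958, -0.286, 0.002, 0.0]
wrist_force: [5.4, -2.8, 2.6]
finger_gap: 0.251
grasp_force: 35.3
```

```bash
cat > chk.py <<'E'
from rack import *
rel();inrack()
s=snap('wrist');P=cloud(s);d=P[...,:2]-O;F=d@f;Y=d@yv;Z=P[...,2]
for y in (0,50):
  for fl in range(40,125,10):
    m=(abs(Y-y)<6)&(abs(F-fl)<2)&(Z>80)&(Z<185)
    if m.sum()>3: print(y,fl,np.round(np.median(Z[m]),1),end=' | ')
  print()
E
python3 chk.py
```

```text
t 56.4 pos [ 597.5 -317.7  279.8] psi -33.2 gap 0.25 F [ 5.4 -2.8  2.6] grip 35.3
sleeve -100 n 815 zs max 118.7 (want 140) xs -0.7 Y -98.5
sleeve 0 n 4220 zs max 159.6 (want 140) xs 5.1 Y 1.8
sleeve 50 n 3814 zs max 156.7 (want 140) xs 7.3 Y 49.9
sleeve 100 n 5108 zs max 159.3 (want 140) xs 4.0 Y 98.0
0 80 131.8 | 0 90 138.6 | 0 100 145.9 | 0 110 145.2 | 0 120 133.7 | 
50 40 103.2 | 50 50 109.8 | 50 60 116.7 | 50 70 123.6 | 50 80 130.7 | 50 90 137.7 | 50 100 144.5 | 50 110 146.8 | 50 120 134.1 |
```

Call:
move_arm:
  rows:
    - [-0.001,0,0.001,0,1]
    - [-0.001,0,0.001,0,0.3]
    - [-0.001,0,0.001,0,0.2]
    - [-0.001,0,0.001,0,0.2]
    - [-0.001,0,0.001,0,0.2]
    - [-0.001,0,-0.03,0,0.2]
    - [-0.001,0,-0.08,0,0.2]
    - [-0.001,0,-0.13,0,0.2]

```text
time: 57.3
tool_pos: [595.5, -316.4, 382.0]
tool_rot: [0.958, -0.286, -0.002, -0.001]
wrist_force: [1.3, -0.3, 0.1]
finger_gap: 0.399
grasp_force: 0.0
```

Call:
move_arm:
  rows:
    - [-0.05,0,-0.05,0,0.2]
    - [-0.08,0,-0.05,0,0.2]
    - [-0.08,0,-0.05,0,0.2]
    - [-0.08,0,-0.05,0,0.2]
    - [-0.08,0,-0.05,0,0.2]
    - [-0.08,0,-0.05,0,0.2]
    - [-0.08,0,-0.05,0,0.2]
    - [-0.08,0,-0.05,0,0.2]

```text
time: 58.1
tool_pos: [542.9, -282.0, 421.9]
tool_rot: [0.958, -0.286, -0.001, -0.0]
wrist_force: [0.7, -0.4, 0.7]
finger_gap: 0.4
grasp_force: 0.0
```

```bash
python3 chk.py; python3 -c "
from rack import *
inrack(None,'scene')"
```

```text
t 58.1 pos [ 542.9 -282.   421.9] psi -33.2 gap 0.40 F [ 0.7 -0.4  0.7] grip 0.0
sleeve -100 n 1613 zs max 142.0 (want 140) xs 3.4 Y -99.9
sleeve 0 n 1663 zs max 142.3 (want 140) xs 3.5 Y 0.1
sleeve 50 n 1690 zs max 142.2 (want 140) xs 3.8 Y 50.0
sleeve 100 n 1723 zs max 142.6 (want 140) xs 3.8 Y 99.8
0 40 102.9 | 0 50 109.7 | 0 60 117.0 | 0 70 123.5 | 0 80 131.2 | 0 90 138.9 | 0 100 145.8 | 0 110 145.0 | 
50 40 103.0 | 50 50 109.9 | 50 60 117.2 | 50 70 123.3 | 50 80 131.1 | 50 90 138.1 | 50 100 146.0 | 50 110 145.6 | 
sleeve -100 n 80 zs max 142.0 (want 140) xs 7.1 Y -95.9
sleeve 0 n 65 zs max 145.6 (want 140) xs 3.8 Y 3.7
sleeve 50 n 86 zs max 144.2 (want 140) xs 5.6 Y 53.2
sleeve 100 n 64 zs max 143.8 (want 140) xs 6.0 Y 101.4
```

All four are seated and the arm is clear.

```bash
python3 -c "
from h import *
print(arm.hand_in())"
```

```text
the job is handed in; nothing more can be done
None
```

The job is handed in with no verdict shown: by the cameras the boot is flat and released in the tray, the vise is shut, and all four markers present (no blue one was there) sit cap-up at the bottom of their sleeves.

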